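# Change the galley water filter and reset its counter wheel

### The job

Put the fresh filter cassette into the empty bay of the water filter unit, rib up, pushing it fully home until the spring latch snaps back over it, and let go. Then reset the counter: leaning the tool in under the hood, roll the ridged wheel upwards, ridge by ridge, until it comes gently up against its stop with the long ridge at the two pointers. Do not knock over or push about the glass, jar and other galley things.

Things in the scene. Friction and masses are not known exactly. Their poses are not given: they have to be found in the camera images.
- console: Water filter unit fixed to the counter, base 190 (x) x 295 (y) x 12 mm. Origin on the counter; x runs from its front to its back, y to its left, z up; its front faces about to the robot's right. Bay for the cassette at y +100 mm; drip tray with a glass under a bent spout (162 mm high, x 0 to 97, y 3 to 17 mm); wheel at y -90 mm between cheeks 6 mm thick, 80 mm apart, x -30 to +55, 100 mm high.
- hood_lip (a point): Middle of the lower front edge of the white hood over the wheel, 195 mm above the counter, 45 mm in front (-x) of the axle, axes as console. The hood is 110 mm wide (y), 60 mm tall (top 257 mm), and joins a column behind the wheel. An upright gripper hits it pushing a ridge; one leaning 35 to 45 degrees out to the front (fingers pointing down and in, towards -z and +x of the console) fits.
- bay (a point): Middle of the bay's floor, 12 mm above the counter, axes as console. The bay is an upright open-topped pocket, inside 95 mm (x) by 39 mm (y), walls 6 mm thick; heights above its floor: sides and back 75 mm, front (-x) wall 110 mm; front and side walls have lips, flared outward, 12 mm higher still. A post behind it (x 78 to 102 mm) is 125 mm high above the floor.
- latch (a joint): Opening of the bay's spring latch, m: 0 = sprung shut over the bay, up to 0.016 as it is pushed away (console +x). Spring 2.6 N shut, 6 N open. A cassette pushed straight down on its ramp presses it open (some 6 to 20 N downwards in all); it snaps back over the cassette's shoulder once the cassette stands on the bay floor, with 3 mm to spare.
- latch_nose (a point): Tip of the steel latch at the bay's back (+x) side, 24 mm wide. Shut, it reaches 11 mm over the pocket (36.5 mm in +x from the bay's middle) with its flat underside 93 mm above the bay floor; from the nose a ramp of 60 degrees rises away to 125 mm above the floor.
- cassette_mid (a point): Loose filter cassette, 0.2 to 0.42 kg, standing upright left or right of the unit: white body 90 (x) x 34 (y) x 90 mm high, on it in the middle a grey grip rib 50 (x) x 16 (y) x 42 mm high, 132 mm in all. The point is half-way up, 66 mm above its underside; the rib's middle is 45 mm above the point. Either way round fits the bay.
- wheel (a joint): Wheel angle, rad: 0 = long ridge at the pointers, negative = still short of it; grows as the ridges on the unit's front go up. Starts between -2.5 and -1.3; a hard end stop at 0.03 ends the reset. It is stiff (about 3 N at the ridges) and stays where it is left. It does not stand more than 40 N of pressing.
- wheel_axis (a point): Middle of the wheel on its axle (along y), 85 mm above the counter, axes as console. Grey drum, radius 54 mm, 44 mm wide, with eight ridges 45 degrees apart out to radius 70 mm: seven are 30 mm long (y), 8 mm thick; one, the index, is 64 mm long, 10 mm thick. White dots between them count the steps. The front (-x) of the wheel is open from below to under the hood.
- pointer (a point): Where the middle of the long ridge's outer edge must come to rest: between two small dark pointer bars on the outside of the cheeks, 70 mm from the axle, 22.5 degrees above level on the front. The bars stand 41 to 49 mm to either side of the wheel's middle and end 71 mm from the axle. To roll, put shut fingertips under a ridge near here, push it up round the wheel, back out, take the next.
- index_ridge (a point): Middle of the outer edge of the long index ridge, 70 mm from the axle; at the start low down, hidden in the unit.
- glass: Drinking glass on the drip tray, 58 mm across, 85 mm high; leave alone. Origin under it, as for those below.
- jar: Closed amber glass jar, 68 mm across, 115 mm high, on the side of the unit where the cassette is not; leave alone.
- bowl: White bowl 100 mm across, 45 mm high, right of the unit; leave alone.
- mug: Blue mug 80 mm across, 90 mm high; leave alone.
- bottle: Amber bottle 72 mm across, 240 mm high, left of the unit; leave alone.
- can: Metal can 66 mm across, 110 mm high; leave alone.
Things that resemble listed ones, but are neither listed nor needed, are in the scene too. What is shaped like the part that bears cassette_mid but black or turquoise is not meant.

How it is judged:
By the outcome, as a careful person would: the job done as asked, in the order asked, and still so for the second after the job is handed in, with the robot touching nothing.
It also fails if it takes over 72 s, if anything falls off the work surface, if the arm or the gripper's body presses on something with over 40 N, if the wrist force passes 120 N, or if a joint passes its speed limit or range.

### The arm

A 7-joint arm with a two-finger parallel gripper is mounted at the origin on the work surface. World frame = base frame: x ahead of the robot, y to its left, z up, the work surface at z = 0. Lengths are in m, angles in rad, forces in N, time in s.
With the tool pointing down it reaches from about 0.35 to 0.9 m from the base axis. Payload 19.9 kg.
Tool frame: the origin (TCP) lies between the finger pads; the fingertips stand 19 mm ahead of it and the grasp point (between the pads) is the TCP; z points along the fingers, y is the direction in which the jaws open and shut (so a half turn about z gives the same grasp; the last joint's range is limited). The gripper opens to 94 mm and grips with 3 to 60 N. Pads are 16 mm wide; open, the fingers measure 119 mm over their backs; the gripper's body (75 mm by 177 mm) begins 78 mm behind the grasp point.
Start: joints at [1.159, 0.417, -0.01, 1.614, 0.005, 1.111, -0.053], TCP at [0.226, -0.583, 0.224] pointing down, gripper open.
Joint ranges: [-2.81, 2.81], [-0.39, 2.02], [-1.27, 1.25], [0.06, 2.57], [-1.19, 4.33], [0.19, 2], [-2.82, 2.82]. Speed limits (rad/s): [1.89, 1.89, 2.39, 2.39, 3.01, 3.01, 3.01].

### API

Orientations are given as a 3x3 rotation matrix whose columns are the frame's x, y, z axes.
In Python, from rig import robot gives the robot as it stands. Calls block until the motion is done:
- robot.move_ptp(position, orientation): joint-space move of the TCP to a pose.
- robot.move_linear(position, velocity=0.15, frame=None, threshold=None): straight line of the TCP; frame=None keeps the orientation; velocity is the mean speed in m/s. With threshold (N) it stops when the force on the tool has changed by that much, and returns True; else False.
- robot.goto_joints(angles): joint-space move.
- robot.gripper_to(opening): finger opening in m; the grip force is fixed at half the most; returns when the fingers have stopped.
- robot.pause(seconds).
- robot.ik(position, orientation): joint angles nearest the present ones, or None.
- robot.get_state(): the state.
- robot.grab_frame(name): name is "scene" or "top"; returns the picture (384x512x3 uint8, red, green, blue); there is no depth.
- robot.camera_info(name): a dict with "fx", "fy", "cx", "cy" (pixels), "rvec" (rotation vector, rad) and "tvec" (3), from world to camera coordinates, as OpenCV has them. Camera axes: x right, y down, z forward; pixel columns grow to the right and rows downward; lengths in m; the calibration is good to about 2 mm. A picture is of the moment at which its call begins. camera_info takes no time and is no camera call.
A pose or a line that the arm cannot do raises robot.PlanningError and nothing moves.
- robot.sign_off(): hands the job in, once; it reports no verdict.
The state is a dict: "time": time; "qpos": joint angles; "joint_vel": joint speeds; "effort": joint torques, N m; "ee_pos": TCP position; "tool_rot": TCP orientation; "force": force on the tool from outside, world axes, zero at the start; "moment": the same for the moment, N m; "opening": finger opening in m.
Only numpy, scipy, OpenCV 4.12 (cv2) and the standard library are available. Lean on these libraries where they do the work, as an engineer would, in place of code of your own. Each camera call takes 0.05 s, during which the arm holds its last target.

## Working session

There is one attempt and no reset: what is moved stays moved. The work goes in short steps, each a Python script; the robot and the scene stay as the last script left them, time stands still between calls to the robot, and variables do not carry over. Pictures are saved under pics/ and viewed, and the job is handed in when it is done.

```bash
ls; mkdir -p pics; python3 - <<'E'
from rig import robot
import cv2
s=robot.get_state();print(s['time'],s['ee_pos'],s['tool_rot'],s['opening'])
for n in("scene","top"):
    im=robot.grab_frame(n);cv2.imwrite(f"pics/{n}0.png",im[...,::-1]);print(n,robot.camera_info(n))
E
```

```text
pics
0.0 [ 0.22634751 -0.58221438  0.22382561] [[ 9.32037800e-01  3.62360710e-01 -5.05528584e-04]
 [ 3.62361056e-01 -9.32037150e-01  1.10236332e-03]
 [-7.17182636e-05 -1.21062816e-03 -9.99999265e-01]] 0.09377640301882245
scene {'fx': 494.57987535756473, 'fy': 494.57987535756473, 'cx': 252.0751635068573, 'cy': 191.17945287128677, 'rvec': array([ 1.66847284, -2.39775393,  0.42616071]), 'tvec': array([0.19725449, 0.55175128, 1.3912183 ])}
top {'fx': 373.0048984281171, 'fy': 373.0048984281171, 'cx': 255.4768452645136, 'cy': 192.80971064426848, 'rvec': array([ 2.21941152, -2.18284455,  0.03496126]), 'tvec': array([0.00203051, 0.54014113, 1.43133461])}
```

View pics/scene0.png

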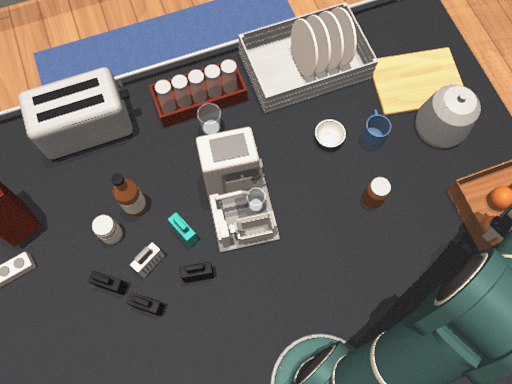

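View pics/top0.png

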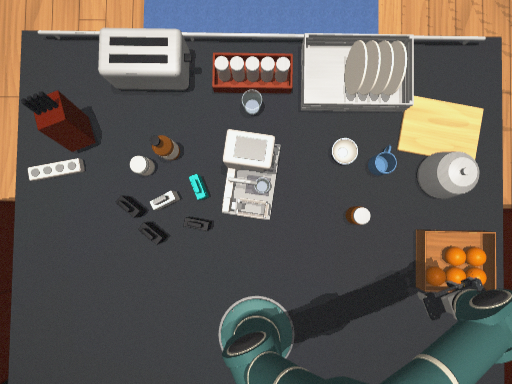

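```bash
python3 - <<'E'
import cv2
for n,(x,y,w,h),k in(("scene",(185,115,105,140),4.2),("top",(210,115,80,110),5.4),("scene",(85,200,140,120),5)):
    im=cv2.imread(f"pics/{n}0.png")[y:y+h,x:x+w]
    im=cv2.resize(im,None,fx=k,fy=k,interpolation=cv2.INTER_CUBIC);cv2.imwrite(f"pics/c_{n}_{x}.png",im)
E
```

```text
(no output)
```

View pics/c_scene_185.png

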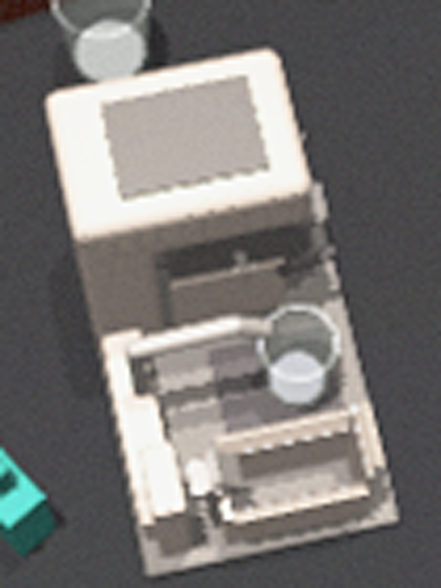

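View pics/c_top_210.png

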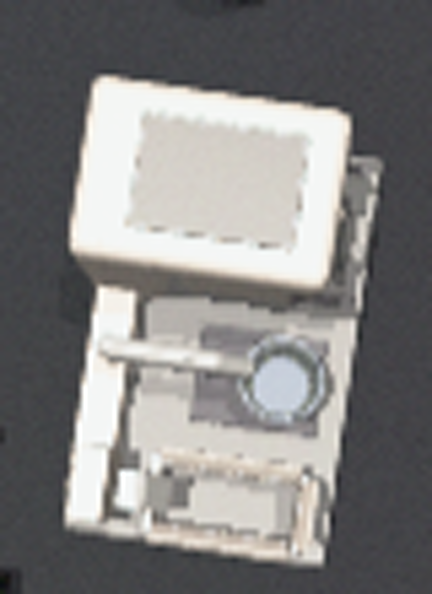

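View pics/c_scene_85.png

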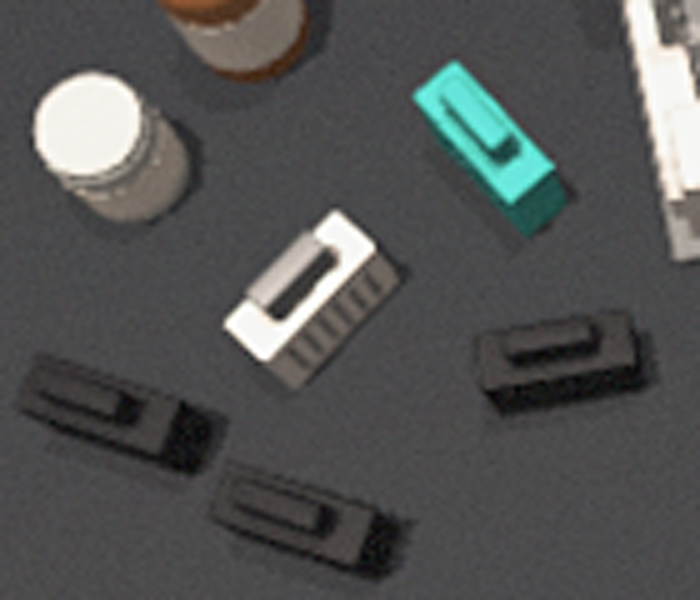

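```bash
cat > h.py <<'E'
import numpy as np,cv2
from scipy.optimize import least_squares
import json
CAM={'scene':dict(f=494.57987535756473,c=(252.0751635068573,191.17945287128677),r=np.array([1.66847284,-2.39775393,0.42616071]),t=np.array([0.19725449,0.55175128,1.3912183])),
'top':dict(f=373.0048984281171,c=(255.4768452645136,192.80971064426848),r=np.array([2.21941152,-2.18284455,0.03496126]),t=np.array([0.00203051,0.54014113,1.43133461]))}
def proj(n,P):
    c=CAM[n];K=np.array([[c['f'],0,c['c'][0]],[0,c['f'],c['c'][1]],[0,0,1]])
    return cv2.projectPoints(np.atleast_2d(np.asarray(P,float)),c['r'],c['t'],K,None)[0].reshape(-1,2)
def backz(n,uv,z):
    c=CAM[n];R=cv2.Rodrigues(c['r'])[0];C=-R.T@c['t']
    d=R.T@np.array([(uv[0]-c['c'][0])/c['f'],(uv[1]-c['c'][1])/c['f'],1]);return C+d*(z-C[2])/d[2]
def tri(a,b):
    f=lambda P:np.r_[proj('scene',P)[0]-a,proj('top',P)[0]-b]
    r=least_squares(f,backz('top',b,0.1));return r.x,r.fun
def T(p,P):
    P=np.atleast_2d(P);c,s=np.cos(p[2]),np.sin(p[2])
    return np.c_[p[0]+c*P[:,0]-s*P[:,1],p[1]+s*P[:,0]+c*P[:,1],P[:,2]]
def fit(obs,p0):
    f=lambda p:np.concatenate([proj(n,T(p,[P]))[0]-uv for n,P,uv in obs])
    r=least_squares(f,p0,loss='soft_l1');return r.x,r.fun.reshape(-1,2)
E
python3 - <<'E'
from h import *
np.set_printoptions(precision=4,suppress=True)
S=lambda x,y:(x/4.2+185-.38,y/4.2+115-.38)
U=lambda x,y:(x/5.4+210-.4,y/5.4+115-.4)
for n,uv,z in(('top',U(324,563),.0),('top',U(65,525),.0),('top',U(383,160),.012),('scene',S(398,520),0),('scene',S(150,572),0)):
    print(n,backz(n,uv,z))
# triangulate: hood top corners, spout elbow
H={'hood front far':(S(283,60),U(350,115)),'hood front near':(S(310,190),U(330,285)),'hood back near':(S(78,240),U(72,250)),'hood back far':(S(48,95),U(97,78)),
'spout root':(S(125,350),U(102,347))}
for k,(a,b) in H.items(): print(k,tri(a,b))
W=lambda x,y:(x/5+85-.4,y/5+200-.4)
for q in((222,322),(265,363),(338,210),(380,250)): print(backz('scene',W(*q),.09))
E
```

```text
top [ 0.4402 -0.0454  0.    ]
top [0.4643 0.1412 0.    ]
top [ 0.7299 -0.0829  0.012 ]
scene [ 0.4423 -0.0447  0.    ]
scene [0.4689 0.1401 0.    ]
hood front far (array([ 0.7192, -0.0523,  0.2288]), array([-0.8865, -0.0912,  0.9204,  0.4623]))
hood front near (array([ 0.6158, -0.0365,  0.2431]), array([ 0.4537,  0.0416, -0.4809, -0.2394]))
hood back near (array([0.6336, 0.1179, 0.2463]), array([ 0.2383,  0.0349, -0.2544, -0.1321]))
hood back far (array([0.7365, 0.1042, 0.2515]), array([ 0.1457,  0.0232, -0.1519, -0.0796]))
spout root (array([0.5832, 0.1078, 0.1546]), array([ 0.7036,  0.0923, -0.767 , -0.3937]))
[0.5021 0.3999 0.09  ]
[0.4709 0.3834 0.09  ]
[0.5422 0.3191 0.09  ]
[0.511  0.3031 0.09  ]
```

```bash
cat > ov.py <<'E'
from h import *
import sys
def box(x0,x1,y0,y1,z0,z1):
    c=np.array([[x,y,z] for x in(x0,x1) for y in(y0,y1) for z in(z0,z1)])
    return [(c[i],c[j]) for i in range(8) for j in range(i+1,8) if (c[i]!=c[j]).sum()==1]
def overlay(n,src,crop,k,items,out):
    x,y,w,h=crop;im=cv2.imread(src)[y:y+h,x:x+w];im=cv2.resize(im,None,fx=k,fy=k,interpolation=cv2.INTER_CUBIC)
    for p,segs,col in items:
        for a,b in segs:
            q=proj(n,T(p,[a,b]));q=((q+.5-np.array([x,y]))*k-.5)
            cv2.line(im,tuple(map(int,np.round(q[0]*8))),tuple(map(int,np.round(q[1]*8))),col,1,cv2.LINE_AA,3)
    cv2.imwrite(out,im);return im
E
cat > m.py <<'E'
from ov import *
p=(0.600,0.0275,np.deg2rad(82)); ax=-.01; bx=-.02
def items(p,ax,bx):
    r=[(p,box(-.095,.095,-.1475,.1475,0,.012),(0,0,255)),(p,box(ax-.045,ax+.11,-.145,-.035,.195,.257),(0,255,0)),
    (p,box(0,.097,.003,.017,.155,.162),(255,0,255)),(p,box(bx-.0475,bx+.0475,.0805,.1195,.012,.087),(255,255,0)),
    (p,box(bx-.0535,bx-.0475,.0805,.1195,.012,.122),(0,200,255)),
    (p,box(bx+.078,bx+.102,.085,.115,.012,.137),(255,100,0))]
    return r
E
cat > go.py <<'E'
from m import *
a=overlay('scene','pics/scene0.png',(185,115,105,140),4.2,items(p,ax,bx),'pics/o1.png')
b=overlay('top','pics/top0.png',(210,115,80,110),5.35,items(p,ax,bx),'pics/o2.png')
im=np.zeros((590,800,3),np.uint8)
a=cv2.resize(a,(0,0),fx=.9,fy=.9) if a.shape[1]+b.shape[1]>800 else a
im[:a.shape[0],:a.shape[1]]=a;b=b[:, :800-a.shape[1]];im[:b.shape[0],a.shape[1]:a.shape[1]+b.shape[1]]=b
import sys;cv2.imwrite(sys.argv[1],im)
E
python3 go.py pics/o_a.png
```

```text
(no output)
```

View pics/o_a.png

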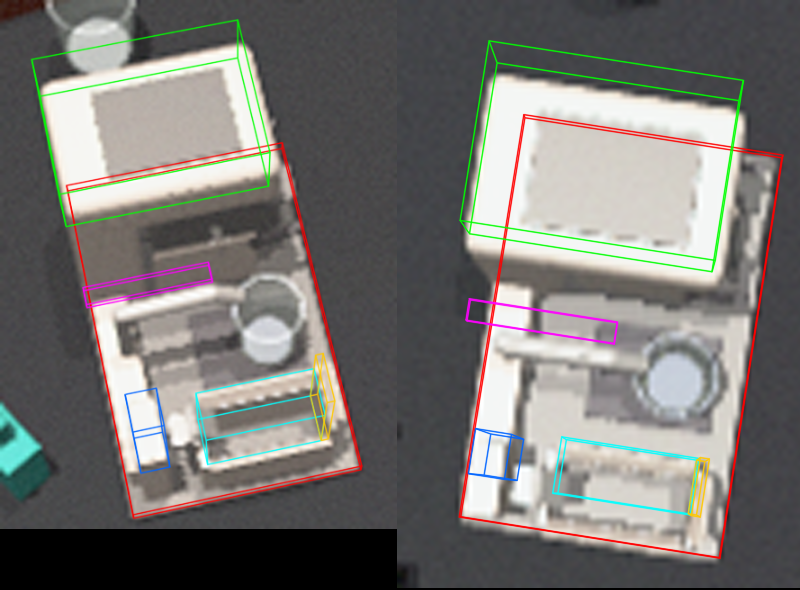

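```bash
cat > m.py <<'E'
from ov import *
yaw=np.deg2rad(82); dx,dy=-.015,.015
p=(0.600+np.cos(yaw)*dx-np.sin(yaw)*dy,0.0275+np.sin(yaw)*dx+np.cos(yaw)*dy,yaw); ax=0; bx=0
def items(p,ax,bx):
    r=[(p,box(-.080,.110,-.1625,.1325,0,.012),(0,0,255)),(p,box(ax-.045,ax+.11,-.145,-.035,.195,.257),(0,255,0)),
    (p,box(0,.097,.003,.017,.155,.162),(255,0,255)),(p,box(bx-.0475,bx+.0475,.0805,.1195,.012,.087),(255,255,0)),
    (p,box(bx-.0535,bx-.0475,.0805,.1195,.012,.122),(0,200,255)),
    (p,box(bx+.078,bx+.102,.085,.115,.012,.137),(255,100,0)),
    (p,box(ax-.03,ax+.055,-.136,-.13,.012,.1),(0,100,255)),(p,box(ax-.03,ax+.055,-.05,-.044,.012,.1),(0,100,255)),
    ]
    return r
E
python3 go.py pics/o_b.png; python3 -c "
from m import *;print(p)"
```

```text
(np.float64(0.5830583824544755), np.float64(0.014733575483277427), np.float64(1.4311699866353502))
```

View pics/o_b.png

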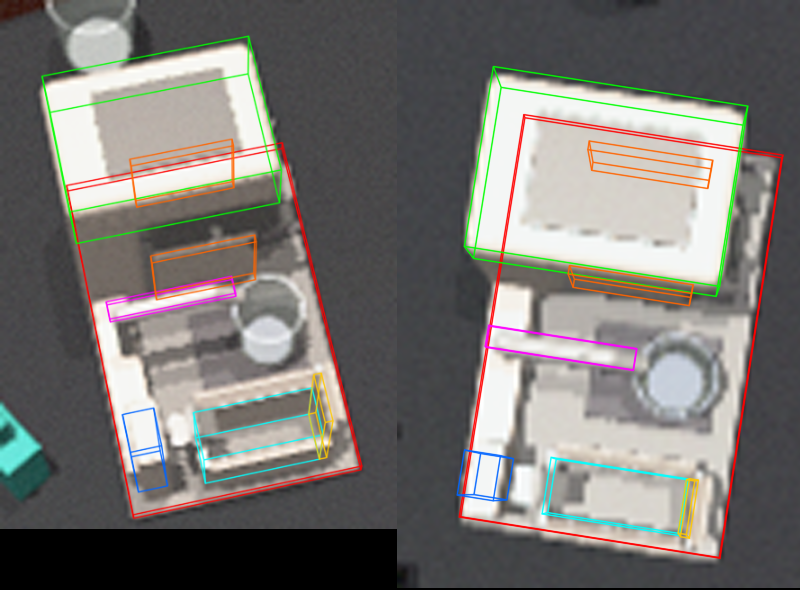

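```bash
cat > go2.py <<'E'
from m import *
import sys
a=overlay('scene','pics/scene0.png',(205,185,80,70),7,items(p,ax,bx) if len(sys.argv)>2 else [],'pics/o1.png')
b=overlay('top','pics/top0.png',(215,160,65,65),8,items(p,ax,bx) if len(sys.argv)>2 else [],'pics/o2.png')
im=np.zeros((600,1080,3),np.uint8)
im[:490,:560]=a;im[:520,560:]=b
im=cv2.resize(im,(800,444),interpolation=cv2.INTER_AREA);cv2.imwrite(sys.argv[1],im)
E
python3 go2.py pics/z_a.png; python3 go2.py pics/z_b.png 1
sed -i 's/bx=0/bx=-.006/;s/dx,dy=-.015,.015/dx,dy=-.019,.015/;s/ax=0/ax=.004/;s/-.080,.110/-.076,.114/' m.py;  python3 go2.py pics/z_c.png 1
```

```text
(no output)
```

View pics/z_a.png

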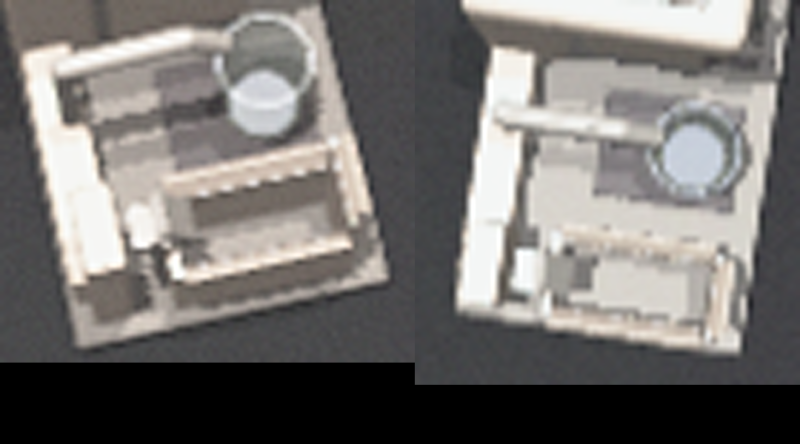

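View pics/z_c.png

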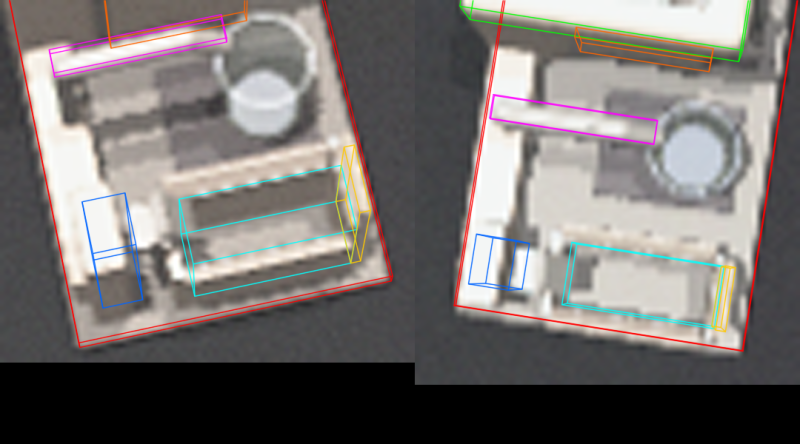

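```bash
cat > m.py <<'E'
from ov import *
yaw=np.deg2rad(82); dx,dy=-.019,.015
p=(0.600+np.cos(yaw)*dx-np.sin(yaw)*dy,0.0275+np.sin(yaw)*dx+np.cos(yaw)*dy,yaw); ax=.004; bx=-.003
def quad(*v): v=[np.array(a) for a in v];return [(v[i],v[(i+1)%len(v)]) for i in range(len(v))]
def items(p,ax,bx,by=.1,f=.007):
    r=[(p,box(-.076,.114,-.1625,.1325,0,.012),(0,0,255)),(p,box(ax-.045,ax+.11,-.145,-.035,.195,.257),(0,255,0)),
    (p,box(0,.097,.003,.017,.155,.162),(255,0,255)),
    (p,quad((bx-.0475,by-.0195,.087),(bx+.0475,by-.0195,.087),(bx+.0475,by-.0195-f,.099),(bx-.0475,by-.0195-f,.099)),(255,255,0)),
    (p,quad((bx-.0475,by+.0195,.087),(bx+.0475,by+.0195,.087),(bx+.0475,by+.0195+f,.099),(bx-.0475,by+.0195+f,.099)),(255,255,0)),
    (p,quad((bx-.0475,by-.0195,.122),(bx-.0475,by+.0195,.122),(bx-.0475-f,by+.0195,.134),(bx-.0475-f,by-.0195,.134)),(0,140,255)),
    (p,quad((bx-.0475,by-.0195,.012),(bx+.0475,by-.0195,.012),(bx+.0475,by+.0195,.012),(bx-.0475,by+.0195,.012)),(0,255,0)),
    (p,quad((bx+.0365,by-.012,.105),(bx+.0365,by+.012,.105),(bx+.055,by+.012,.137),(bx+.055,by-.012,.137)),(255,0,0)),
    (p,box(bx+.078,bx+.102,.085,.115,.012,.137),(255,100,0)),
    ]
    return r
E
python3 go2.py pics/z_d.png 1
```

```text
(no output)
```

View pics/z_d.png

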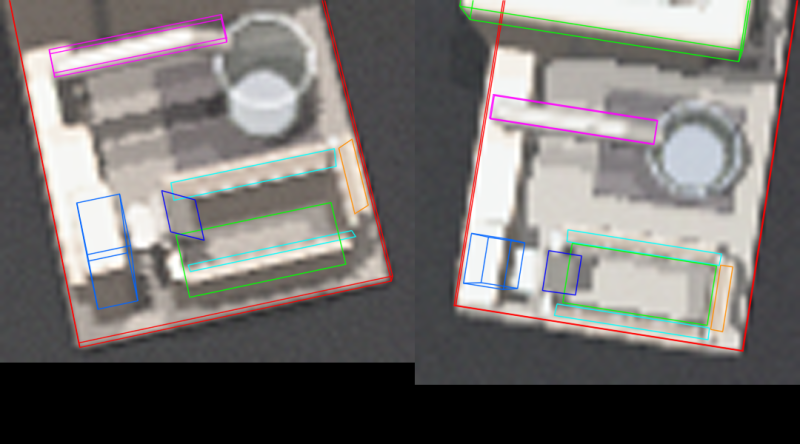

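```bash
python3 - <<'E'
import cv2,numpy as np
a=cv2.imread('pics/scene0.png')[210:250,222:286]
b=cv2.imread('pics/top0.png')[190:225,222:278]
a=cv2.resize(a,None,fx=12,fy=12,interpolation=cv2.INTER_NEAREST)
b=cv2.resize(b,None,fx=14,fy=14,interpolation=cv2.INTER_NEAREST)
for im,x0,y0,k in((a,222,210,12),(b,222,190,14)):
    for i in range(0,im.shape[1],5*k): cv2.putText(im,str(x0+i//k),(i,10),0,.35,(0,255,255),1);cv2.line(im,(i,12),(i,18),(0,255,255),1)
    for i in range(0,im.shape[0],5*k): cv2.putText(im,str(y0+i//k),(0,i+10),0,.35,(0,255,255),1);cv2.line(im,(0,i),(8,i),(0,255,255),1)
cv2.imwrite('pics/b1.png',a);cv2.imwrite('pics/b2.png',b)
E
```

```text
(no output)
```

View pics/b1.png

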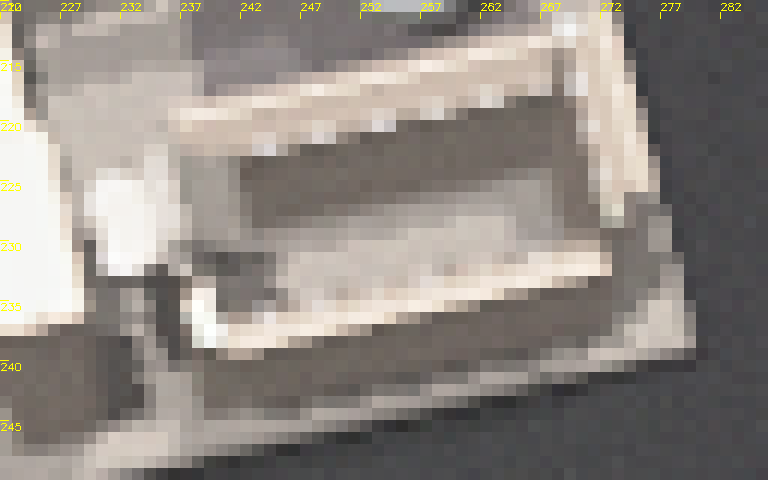

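View pics/b2.png

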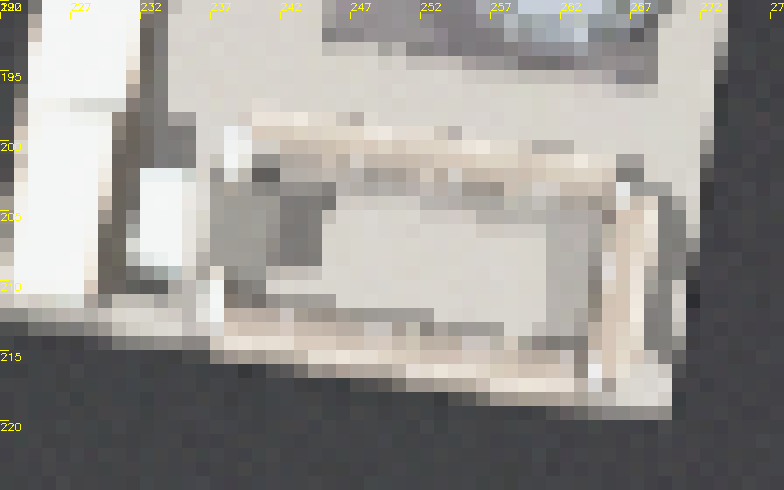

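```bash
cat > bayfit.py <<'E'
from h import *
# (cam, edge-coords point, line fn)
zi,zo,zfi,zfo=.087,.099,.122,.134
Li=lambda s:lambda f:((-.0475,s*.0195,zi),(.0475,s*.0195,zi))
Lo=lambda s:lambda f:((-.0475,s*(.0195+f),zo),(.0475,s*(.0195+f),zo))
Fi=lambda f:((-.0475,-.0195,zfi),(-.0475,.0195,zfi))
Fo=lambda f:((-.0475-f,-.0195,zfo),(-.0475-f,.0195,zfo))
B=lambda f:((-.05,.0325,0.0),(.1,.0325,0.0))
obs=[('top',(242,198),Lo(-1)),('top',(255,199.6),Lo(-1)),('top',(264,200.7),Lo(-1)),
('top',(243,202),Li(-1)),('top',(255,203),Li(-1)),
('top',(240,211.5),Li(1)),('top',(250,212.6),Li(1)),('top',(260,214),Li(1)),
('top',(240,215.5),Lo(1)),('top',(250,217),Lo(1)),('top',(261,218),Lo(1)),
('top',(266,204),Fi),('top',(264.3,215),Fi),('top',(269,205),Fo),('top',(268,213),Fo),
('scene',(245,217.5),Lo(-1)),('scene',(255,214.8),Lo(-1)),('scene',(265,212.8),Lo(-1)),
('scene',(245,222),Li(-1)),('scene',(255,220),Li(-1)),('scene',(265,217.8),Li(-1)),
('scene',(243,239.2),Lo(1)),('scene',(255,236.2),Lo(1)),('scene',(268,233),Lo(1)),
('scene',(269.3,215),Fi),('scene',(271.8,226),Fi),('scene',(274.7,215),Fo),('scene',(276.8,226),Fo)]
def res(v):
    p=v[:3];o=[]
    for n,uv,L in obs:
        a,b=proj(n,T(p,L(v[3])));d=(b-a)/np.linalg.norm(b-a);w=np.array(uv)-.5-a;o.append(d[0]*w[1]-d[1]*w[0])
    return np.array(o)
r=least_squares(res,[.49,.02,np.deg2rad(82),.006],loss='soft_l1',x_scale=[.01,.01,.1,.01])
print(r.x,np.rad2deg(r.x[2]))
for o,e in zip(obs,res(r.x)): print(o[0],o[1],round(e,2))
E
python3 bayfit.py; python3 -c "
from m import *
print(T(p,[bx,.1,0]))"
```

```text
[0.48369812 0.02504498 1.4565392  0.01204456] 83.45354888192894
top (242, 198) -0.16
top (255, 199.6) -0.05
top (264, 200.7) 0.03
top (243, 202) -0.64
top (255, 203) -0.06
top (240, 211.5) 0.24
top (250, 212.6) 0.46
top (260, 214) 0.38
top (240, 215.5) -0.33
top (250, 217) -0.51
top (261, 218) -0.06
top (266, 204) -0.37
top (264.3, 215) -0.11
top (269, 205) 0.01
top (268, 213) -0.03
scene (245, 217.5) -0.24
scene (255, 214.8) 0.12
scene (265, 212.8) -0.21
scene (245, 222) 0.44
scene (255, 220) 0.11
scene (265, 217.8) -0.04
scene (243, 239.2) -0.01
scene (255, 236.2) 0.13
scene (268, 233) 0.24
scene (269.3, 215) 0.05
scene (271.8, 226) 0.51
scene (274.7, 215) -0.51
scene (276.8, 226) 0.36
[[0.48305736 0.02171901 0.        ]]
```

```bash
python3 - <<'E'
import cv2,numpy as np
def crop(src,x0,y0,w,h,k,out):
    im=cv2.resize(cv2.imread(src)[y0:y0+h,x0:x0+w],None,fx=k,fy=k,interpolation=cv2.INTER_NEAREST)
    for i in range(0,im.shape[1],5*k): cv2.putText(im,str(x0+i//k),(i,10),0,.35,(0,255,255),1);cv2.line(im,(i,12),(i,18),(0,255,255),1)
    for i in range(0,im.shape[0],5*k): cv2.putText(im,str(y0+i//k),(0,i+10),0,.35,(0,255,255),1);cv2.line(im,(0,i),(8,i),(0,255,255),1)
    return im
a=crop('pics/scene0.png',125,235,45,48,11,0);b=crop('pics/top0.png',142,182,44,36,7,0)
im=np.zeros((528,803,3),np.uint8)[:, :800];im[:a.shape[0],:495]=a;im[:b.shape[0],495:800]=b[:,:305]
cv2.imwrite('pics/k1.png',im)
a=crop('pics/scene0.png',235,155,40,35,12,0);b=crop('pics/top0.png',262,135,24,40,12,0)
im=np.zeros((480,800,3),np.uint8);im[:420,:480]=a;im[:480,490:778]=b
cv2.imwrite('pics/k2.png',im)
E
```

```text
(no output)
```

View pics/k1.png

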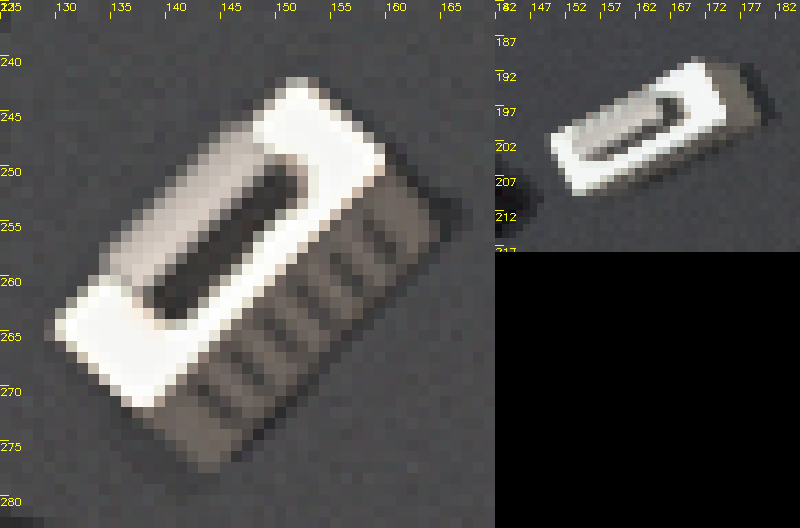

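View pics/k2.png

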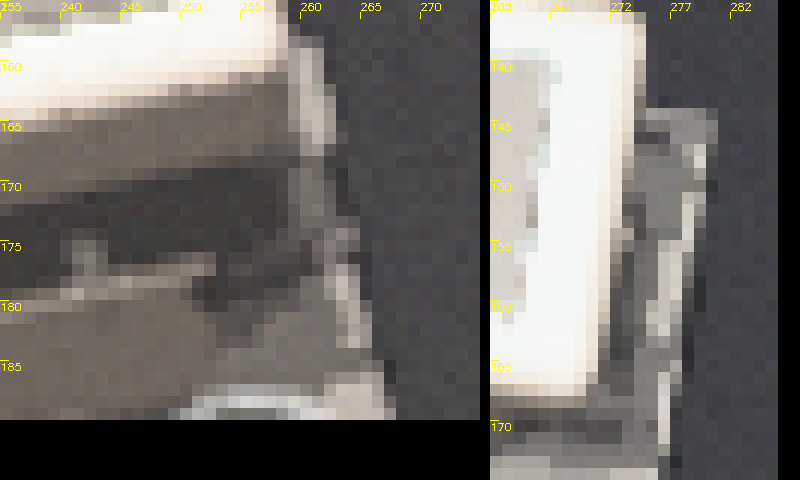

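```bash
cat >> h.py <<'E'
BAY=(.4837,.0250);YAW=np.deg2rad(82.6)
XD=np.array([np.cos(YAW),np.sin(YAW),0]);YD=np.array([-np.sin(YAW),np.cos(YAW),0])
ORG=np.array([BAY[0],BAY[1],0])-.1*YD
E
python3 - <<'E'
from h import *
np.set_printoptions(precision=4,suppress=True)
# cassette, body-top corners z .09, bottom z 0 ; local x long
C=lambda sx,sy,z:(sx*.045,sy*.017,z)
# yaw ~116: local +x -> (-.44,.9) i.e. toward +y world (image left); local +y -> (-.9,-.44): toward robot/right
E=lambda x,y:(x-.5,y-.5)
obs=[('scene',C(1,-1,.09),E(129.5,263.7)),('scene',C(1,1,.09),E(137.7,272)),('scene',C(-1,-1,.09),E(151.8,241.7)),('scene',C(-1,1,.09),E(160,249.2)),
('scene',C(1,1,0),E(143.5,278)),('scene',C(-1,1,0),E(165.5,255.5)),
('top',C(1,-1,.09),E(150,201.5)),('top',C(1,1,.09),E(153.3,209.7)),('top',C(-1,-1,.09),E(170.7,190)),('top',C(-1,1,.09),E(174.8,198)),('top',C(-1,1,0),E(180,199.5))]
p,e=fit(obs,[.507,.351,np.deg2rad(116.4)]);print(p,np.rad2deg(p[2]));print(e)
p,e=fit(obs[:6],p);print(p,np.rad2deg(p[2]))
# bottle
print(tri((117,180),(158,143)))
# cheek corner near outer front top; hood lip
con=np.array([*ORG[:2],YAW])
for P in((-.03,-.044,.1),(-.03,-.05,.1),(-.071*np.cos(.3927),-.045,.085+.071*np.sin(.3927)),(-.045,-.035,.195),(-.045,-.145,.195),(-.045,-.035,.257)):
    print(P,proj('scene',T(con,[P]))[0]+.5,proj('top',T(con,[P]))[0]+.5)
print(ORG)
E
```

```text
[0.5085 0.3525 2.0584] 117.93539675060666
[[-0.1468  0.7488]
 [-0.0669  0.3328]
 [ 0.1228 -0.1395]
 [ 0.1854 -0.0031]
 [ 0.3988 -0.1319]
 [-0.4058  0.4404]
 [-0.9305 -0.4388]
 [-0.0908 -0.3286]
 [ 0.4189 -0.1199]
 [ 0.4737  0.1738]
 [ 0.3661 -0.7948]]
[0.5091 0.3524 2.0507] 117.49768590208403
(array([0.6946, 0.3407, 0.2321]), array([ 2.1632,  0.496 , -2.3214, -1.2813]))
(-0.03, -0.044, 0.1) [253.4667 178.6772] [265.709  169.8266]
(-0.03, -0.05, 0.1) [253.0192 176.8772] [265.9477 168.1958]
(np.float64(-0.06559542185754712), -0.045, np.float64(0.11217058393429241)) [264.9589 174.4559] [275.6207 170.648 ]
(-0.045, -0.035, 0.195) [259.6734 168.3031] [270.3481 170.3155]
(-0.045, -0.145, 0.195) [250.9889 134.26  ] [275.0284 138.2423]
(-0.045, -0.035, 0.257) [260.1789 159.5739] [271.0167 168.4286]
[0.5829 0.0121 0.    ]
```

```bash
cat > wh.py <<'E'
from ov import *
import sys
con=np.array([*ORG[:2],YAW])
def ridge(e,L,th=.008):
    e=np.deg2rad(e);d=np.array([-np.cos(e),np.sin(e)]);t=np.array([np.sin(e),np.cos(e)])
    q=[]
    for y in(-.09-L/2,-.09+L/2):
        pts=[d*r+t*s for r,s in((.054,-th/2),(.07,-th/2),(.07,th/2),(.054,th/2))]
        pts=[(a[0],y,.085+a[1]) for a in pts];q.append(pts)
    s=[(np.array(q[k][i]),np.array(q[k][(i+1)%4])) for k in(0,1) for i in range(4)]+[(np.array(q[0][i]),np.array(q[1][i])) for i in range(4)]
    return s
def pic(src_s,src_t,es,out):
    ims=[]
    for n,src,c,k in(('scene',src_s,(235,155,40,35),12),('top',src_t,(262,135,24,40),12)):
        it=[(con,ridge(e,L),col) for e,L,col in es]
        im=overlay(n,src,c,k,it,'pics/tmp.png');ims.append(np.clip(im.astype(float)*1.6,0,255).astype(np.uint8))
    im=np.zeros((480,800,3),np.uint8);im[:420,:480]=ims[0];im[:480,490:778]=ims[1];cv2.imwrite(out,im)
if __name__=='__main__':
    pic('pics/scene0.png','pics/top0.png',[],'pics/w0.png')
    pic('pics/scene0.png','pics/top0.png',[(0,.03,(0,255,255)),(45,.03,(0,255,0)),(22.5,.03,(255,0,255))],'pics/w1.png')
E
python3 wh.py
```

```text
(no output)
```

View pics/w0.png

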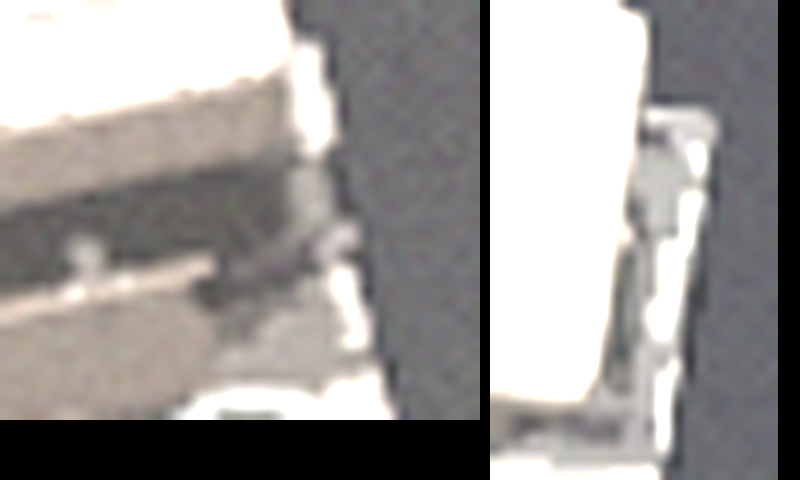

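View pics/w1.png

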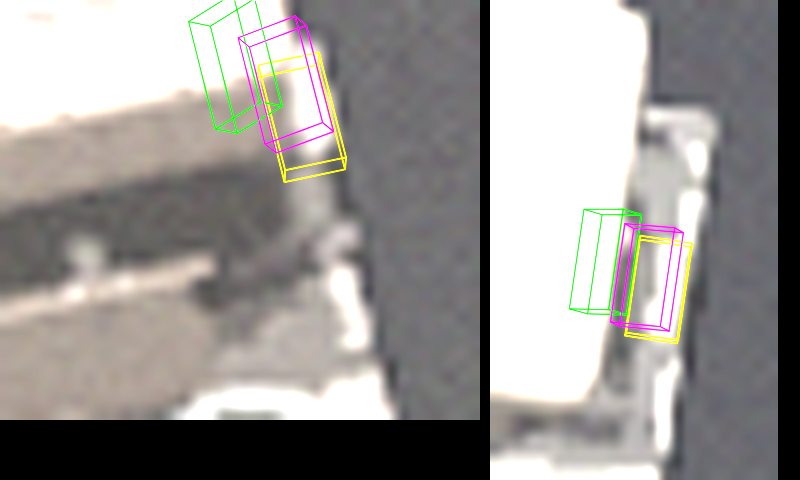

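```bash
cat >> h.py <<'E'
def down(ang):  # tool y at angle ang, z down
    y=np.array([np.cos(ang),np.sin(ang),0]);z=np.array([0,0,-1.]);return np.c_[np.cross(y,z),y,z]
def lean(deg,flip=1):
    a=np.deg2rad(deg);z=np.sin(a)*XD+np.array([0,0,-np.cos(a)]);y=flip*YD;return np.c_[np.cross(y,z),y,z]
CAS=(.5088,.3525,np.deg2rad(117.8))
E
python3 - <<'E'
from h import *
from rig import robot
np.set_printoptions(precision=3,suppress=True)
for f in(0,np.pi):
    R=down(CAS[2]-np.pi/2+f); R2=down(YAW-np.pi/2+f)
    for p,r in(((*CAS[:2],.113),R),((*CAS[:2],.29),R),((*BAY,.29),R2),((*BAY,.125),R2)): print(f,robot.ik(p,r))
for fl in(1,-1):
  for d in(35,40,45):
    for x,z in((-.085,.08),(-.15,.15),(-.06,.14)):
        print(fl,d,robot.ik(ORG+x*XD-.09*YD+np.array([0,0,z]),lean(d,fl)))
E
```

```text
0 [-0.013  0.717 -0.918  1.699  0.643  1.056 -0.66 ]
0 [ 0.086  0.572 -1.094  1.525  0.515  1.359 -0.567]
0 [ 0.539  0.149 -0.716  1.851  0.105  1.18  -0.342]
0 [ 0.447  0.369 -0.662  2.029  0.303  0.839 -0.516]
3.141592653589793 [ 0.077  0.809 -1.087  1.697  0.784  1.137  2.386]
3.141592653589793 [ 0.082  0.568 -1.084  1.525  0.508  1.356  2.58 ]
3.141592653589793 [ 0.844  0.224 -1.086  1.845  0.212  1.199  2.703]
3.141592653589793 [ 0.76   0.525 -1.082  2.021  0.579  0.941  2.385]
1 35 [ 0.316  0.753  0.044  1.561 -0.713  1.103 -2.498]
1 35 [ 0.367  0.698  0.105  1.48  -0.677  1.27  -2.507]
1 35 [ 0.28   0.667  0.044  1.559 -0.696  1.154 -2.586]
1 40 [ 0.345  0.785  0.047  1.547 -0.785  1.161 -2.433]
1 40 [ 0.393  0.731  0.111  1.464 -0.747  1.327 -2.454]
1 40 [ 0.308  0.696  0.049  1.551 -0.772  1.204 -2.518]
1 45 [ 0.369  0.819  0.054  1.53  -0.852  1.224 -2.375]
1 45 [ 0.414  0.766  0.12   1.448 -0.815  1.388 -2.407]
1 45 [ 0.332  0.728  0.057  1.542 -0.845  1.26  -2.457]
-1 35 [ 0.746  0.841 -0.607  1.544 -0.198  0.971  0.281]
-1 35 [ 0.793  0.765 -0.558  1.462 -0.241  1.148  0.33 ]
-1 35 [ 0.735  0.759 -0.641  1.54  -0.215  1.025  0.215]
-1 40 [ 0.777  0.876 -0.614  1.529 -0.268  1.001  0.353]
-1 40 [ 0.824  0.801 -0.569  1.446 -0.301  1.18   0.382]
-1 40 [ 0.769  0.793 -0.651  1.532 -0.284  1.046  0.283]
-1 45 [ 0.804  0.914 -0.619  1.512 -0.333  1.036  0.419]
-1 45 [ 0.85   0.839 -0.577  1.429 -0.358  1.215  0.43 ]
-1 45 [ 0.799  0.83  -0.66   1.522 -0.348  1.072  0.346]
```

```bash
cat > s1.py <<'E'
from h import *
from rig import robot
np.set_printoptions(precision=3,suppress=True)
R=down(CAS[2]-np.pi/2)
def st(): s=robot.get_state();print(round(s['time'],2),s['ee_pos'],s['force'],round(s['opening'],4))
s=robot.get_state();robot.move_linear(np.array([s['ee_pos'][0],s['ee_pos'][1],.44]),velocity=.25);st()
robot.move_ptp(np.array([*CAS[:2],.36]),R);st()
robot.gripper_to(.06)
robot.move_linear(np.array([*CAS[:2],.20]),velocity=.2);st()
for n in("scene","top"): cv2.imwrite(f"pics/{n}1.png",robot.grab_frame(n)[...,::-1])
E
python3 s1.py; python3 - <<'E'
import cv2,numpy as np
a=cv2.resize(cv2.imread('pics/scene1.png')[200:310,80:220],None,fx=3,fy=3)
b=cv2.resize(cv2.imread('pics/top1.png')[150:250,120:230],None,fx=3.3,fy=3.3)
im=np.zeros((340,800,3),np.uint8);im[:330,:420]=a;im[:330,430:430+b.shape[1]]=b;cv2.imwrite('pics/g1.png',im)
E
```

```text
1.11 [ 0.226 -0.582  0.439] [ 1.106  0.436 -0.089] 0.0942
4.53 [0.509 0.352 0.36 ] [ 0.307 -0.174 -0.725] 0.0943
6.17 [0.509 0.353 0.201] [-0.049  0.488  0.323] 0.06
```

View pics/g1.png

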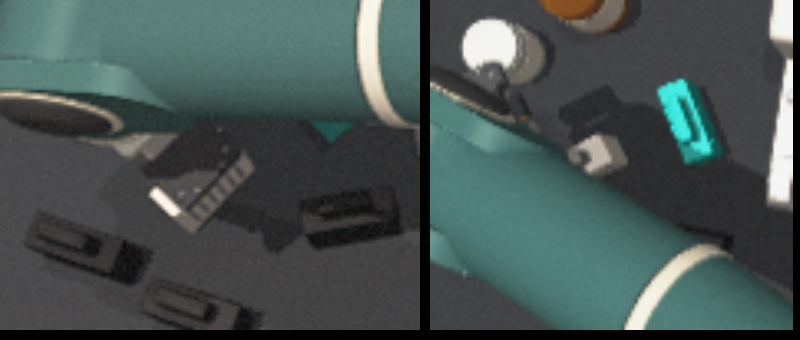

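The wide view shows the cassettes at (scene px): white (147,260), turquoise (183,229), black (197,272), (109,283) and (147,304). Only the white one with a grey rib fits the description, and crop k1 confirms it. I'm going in to grasp it.

```bash
cat > s2.py <<'E'
from s1h import *
print(robot.move_linear(np.array([*CAS[:2],.1135]),velocity=.1,threshold=8));st()
robot.gripper_to(.0);st()
robot.move_linear(np.array([*CAS[:2],.15]),velocity=.1);st()
robot.move_linear(np.array([*CAS[:2],.32]),velocity=.25);st()
for n in("scene","top"): cv2.imwrite(f"pics/{n}2.png",robot.grab_frame(n)[...,::-1])
E
cat > s1h.py <<'E'
from h import *
from rig import robot
np.set_printoptions(precision=4,suppress=True)
def st(): s=robot.get_state();print(round(s['time'],2),s['ee_pos'],s['force'],round(s['opening'],4))
def duo(k,ca,cb,out):
    a=cv2.imread(f'pics/scene{k}.png')[ca[1]:ca[1]+ca[3],ca[0]:ca[0]+ca[2]];b=cv2.imread(f'pics/top{k}.png')[cb[1]:cb[1]+cb[3],cb[0]:cb[0]+cb[2]]
    a=cv2.resize(a,(390,int(390*ca[3]/ca[2])),interpolation=cv2.INTER_CUBIC);b=cv2.resize(b,(390,int(390*cb[3]/cb[2])),interpolation=cv2.INTER_CUBIC)
    im=np.zeros((max(len(a),len(b)),790,3),np.uint8);im[:len(a),:390]=a;im[:len(b),400:]=b;cv2.imwrite(out,im)
E
python3 s2.py; python3 -c "
from s1h import *
duo(2,(60,140,250,200),(100,110,200,150),'pics/g2.png')"
```

```text
False
7.29 [0.509  0.3528 0.1141] [ 0.1328 -0.2803 -0.0317] 0.0597
8.04 [0.5088 0.3525 0.1134] [-0.2686 -1.1131  0.0043] 0.0155
8.56 [0.509  0.3524 0.1504] [ 0.1548 -0.4405 -1.4152] 0.0157
9.39 [0.5086 0.352  0.3184] [-0.3968  0.1274 -2.3598] 0.0159
```

View pics/g2.png

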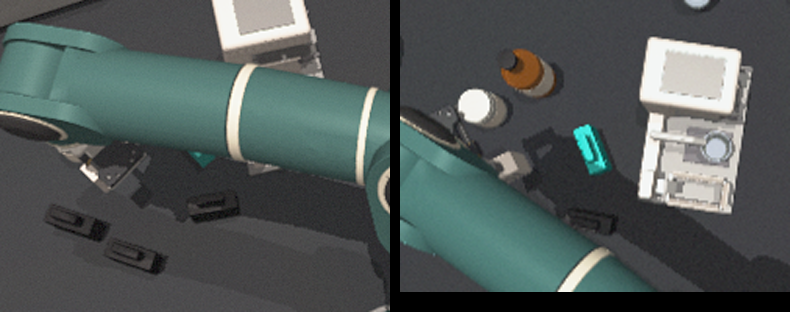

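```bash
cat > s3.py <<'E'
from s1h import *
R2=down(YAW-np.pi/2)
robot.move_ptp(np.array([*BAY,.30]),R2);st()
for n in("scene","top"): cv2.imwrite(f"pics/{n}3.png",robot.grab_frame(n)[...,::-1])
print(robot.get_state()['tool_rot'])
E
python3 s3.py; python3 -c "
from s1h import *
duo(3,(170,110,130,150),(200,110,100,115),'pics/g3.png')"
```

```text
10.74 [0.4839 0.026  0.3002] [ 0.3426  0.3739 -1.6384] 0.0162
[[ 0.1262  0.992   0.0002]
 [ 0.992  -0.1262  0.0006]
 [ 0.0006  0.0001 -1.    ]]
```

View pics/g3.png

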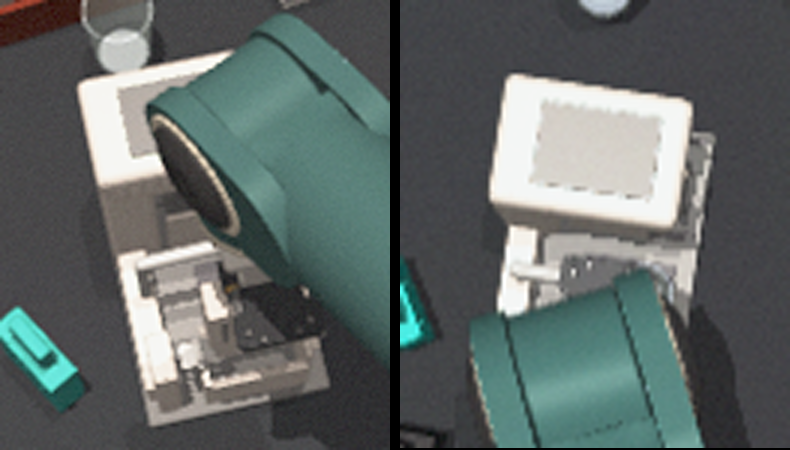

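```bash
cat > cas.py <<'E'
from ov import *
def casitems(x,y,yaw,zb): 
    q=(x,y,yaw);return [(q,box(-.045,.045,-.017,.017,zb,zb+.09),(0,0,255)),(q,box(-.025,.025,-.008,.008,zb+.09,zb+.132),(0,255,0))]
E
python3 - <<'E'
from cas import *
overlay('scene','pics/scene3.png',(210,185,70,65),9,[],'pics/n1.png')
overlay('scene','pics/scene3.png',(210,185,70,65),9,casitems(.4839,.026,YAW,.1865),'pics/n2.png')
a=cv2.imread('pics/n1.png');b=cv2.imread('pics/n2.png');im=np.hstack([a,b]);cv2.imwrite('pics/n3.png',cv2.resize(im,(800,371),interpolation=cv2.INTER_AREA))
E
```

```text
(no output)
```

View pics/n3.png

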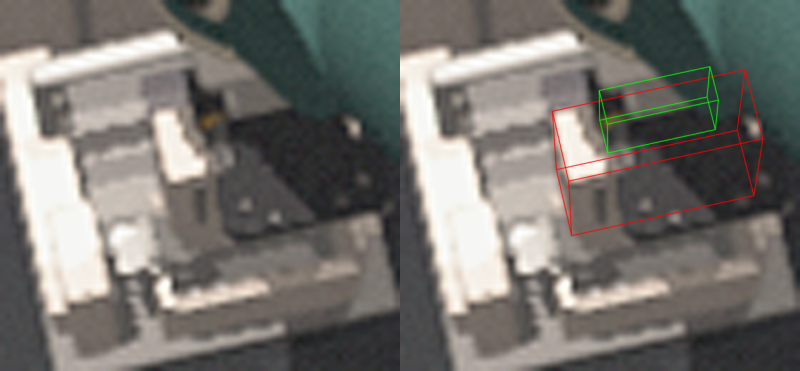

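```bash
cat > s4.py <<'E'
from s1h import *
robot.move_linear(np.array([*BAY,.255]),velocity=.15);st()
print(robot.move_linear(np.array([*BAY,.200]),velocity=.04,threshold=14));st()
for n in("scene","top"): cv2.imwrite(f"pics/{n}4.png",robot.grab_frame(n)[...,::-1])
E
python3 s4.py; python3 - <<'E'
from cas import *
overlay('scene','pics/scene4.png',(210,185,70,65),9,[],'pics/n1.png')
overlay('scene','pics/scene4.png',(210,185,70,65),9,casitems(*BAY,YAW,.0865),'pics/n2.png')
a=cv2.imread('pics/n1.png');b=cv2.imread('pics/n2.png');im=np.hstack([a,b]);cv2.imwrite('pics/n4.png',cv2.resize(im,(800,371),interpolation=cv2.INTER_AREA))
E
```

```text
11.29 [0.4838 0.0257 0.2554] [-0.4251  0.1103 -2.1357] 0.016
False
12.82 [0.4836 0.0249 0.2   ] [-0.7436 -4.2163 -3.6386] 0.0157
```

View pics/n4.png

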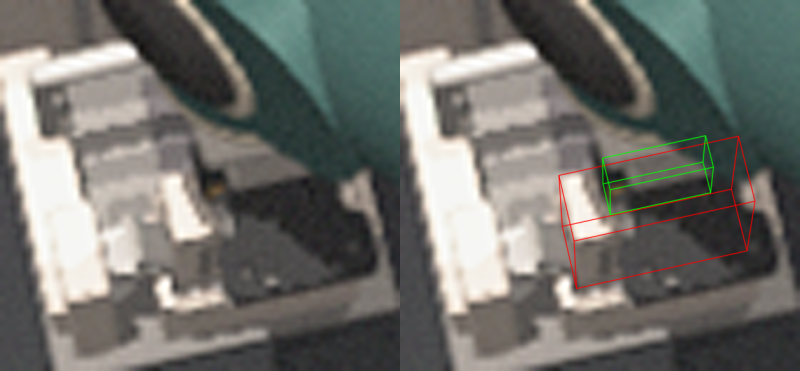

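```bash
cat > s5.py <<'E'
from s1h import *
print(robot.move_linear(np.array([*BAY,.140]),velocity=.06,threshold=20));st()
print(robot.move_linear(np.array([*BAY,.1235]),velocity=.03,threshold=25));st()
robot.pause(.3);st()
for n in("scene","top"): cv2.imwrite(f"pics/{n}5.png",robot.grab_frame(n)[...,::-1])
E
python3 s5.py; python3 - <<'E'
from cas import *
overlay('scene','pics/scene5.png',(210,185,70,65),9,[],'pics/n1.png')
overlay('scene','pics/scene5.png',(210,185,70,65),9,casitems(*BAY,YAW,.012),'pics/n2.png')
a=cv2.imread('pics/n1.png');b=cv2.imread('pics/n2.png');im=np.hstack([a,b]);cv2.imwrite('pics/n5.png',cv2.resize(im,(800,371),interpolation=cv2.INTER_AREA))
E
```

```text
False
14.07 [0.4836 0.0249 0.1401] [-1.6109 -4.4259 -3.3391] 0.0159
True
14.58 [0.4839 0.0253 0.1247] [-0.3876 -0.5297  5.6426] 0.0157
14.88 [0.4839 0.0253 0.1247] [-1.225   0.5067  5.0374] 0.0154
```

View pics/n5.png

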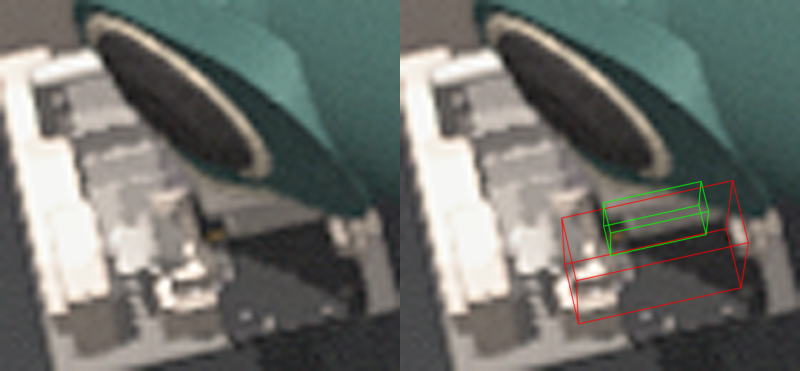

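```bash
cat > s6.py <<'E'
from s1h import *
robot.gripper_to(.034);st()
robot.move_linear(np.array([*BAY,.16]),velocity=.08);st()
robot.move_linear(np.array([*BAY,.30]),velocity=.25);st()
R=lean(40,-1)
robot.move_ptp(ORG-.22*XD-.05*YD+np.array([0,0,.33]),R);st()
for n in("scene","top"): cv2.imwrite(f"pics/{n}6.png",robot.grab_frame(n)[...,::-1])
robot.gripper_to(0);st()
E
python3 s6.py; python3 - <<'E'
from cas import *
overlay('scene','pics/scene6.png',(205,185,80,70),7,[],'pics/n1.png')
overlay('scene','pics/scene6.png',(205,185,80,70),7,casitems(*BAY,YAW,.012),'pics/n2.png')
a=cv2.imread('pics/n1.png');b=cv2.imread('pics/n2.png');im=np.hstack([a,b]);cv2.imwrite('pics/n6.png',cv2.resize(im,(800,350),interpolation=cv2.INTER_AREA))
cv2.imwrite('pics/n7.png',cv2.resize(cv2.imread('pics/scene6.png'),(768,576)))
E
```

```text
15.49 [0.4836 0.0245 0.1246] [-0.6073 -1.0663 -0.0723] 0.034
16.08 [0.4837 0.0247 0.1601] [ 0.1337 -0.9675 -0.2732] 0.0336
16.79 [0.4834 0.0248 0.2993] [-0.1945  0.114  -0.2152] 0.0338
17.83 [ 0.6042 -0.2114  0.3295] [-0.0204  1.3085  0.2266] 0.034
18.6 [ 0.6041 -0.2125  0.33  ] [-0.0749 -0.3662 -0.6124] 0.0003
```

View pics/n6.png

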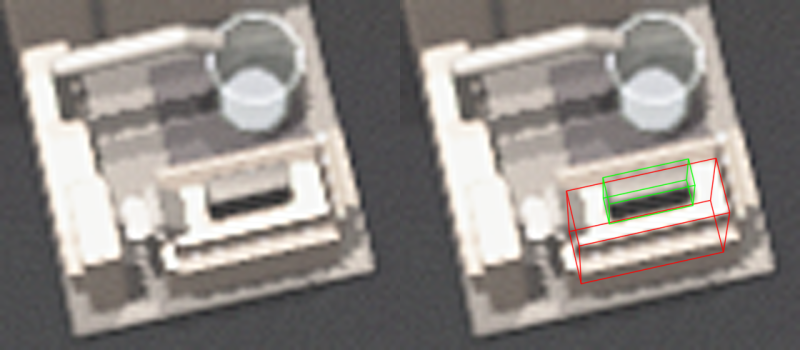

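View pics/n7.png

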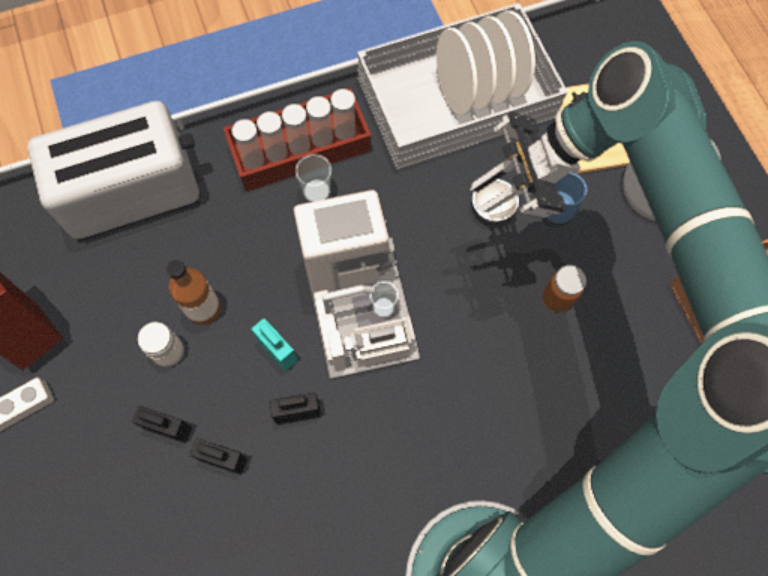

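```bash
python3 - <<'E'
from h import *
for nm,a,z in(('bowl',(330,134),.045),('mug',(376,132),.09),('jar',(377,193),.1)):
    P=backz('scene',a,z);d=P-ORG;print(nm,P,'console',d@XD,d@YD)
E
```

```text
bowl [ 0.70040855 -0.32052901  0.045     ] console -0.31474004961470486 -0.15940623467570905
mug [ 0.63853127 -0.44448082  0.09      ] console -0.4456290035967117 -0.11400876662602347
jar [ 0.44930745 -0.35570143  0.1       ] console -0.3819602358190888 0.08507343683787678
```

```bash
cat > whl.py <<'E'
from s1h import *
A=np.deg2rad(40)
def W(x,z): return ORG+x*XD-.09*YD+np.array([0,0,.085+z])
ZT=np.array([np.sin(A),-np.cos(A)]);N=np.array([np.cos(A),np.sin(A)])
def tcp2(e,d=.012,off=0,back=0):
    e=np.deg2rad(e);c=.070*np.array([-np.cos(e),np.sin(e)])-.004*np.array([np.sin(e),np.cos(e)])
    return c-(.008+off)*N-(.019-d+back)*ZT
def tcp(*a,**k): return W(*tcp2(*a,**k))
def snap(k):
    for n in("scene","top"): cv2.imwrite(f"pics/{n}{k}.png",robot.grab_frame(n)[...,::-1])
E
cat > s7.py <<'E'
from whl import *
robot.move_linear(tcp(0,back=.09),velocity=.2,frame=lean(40,-1));st()
print(robot.move_linear(tcp(0),velocity=.07,threshold=8));st()
print('target',tcp(0))
snap(7)
E
python3 s7.py;python3 -c "
from s1h import *
duo(7,(190,110,130,120),(215,110,100,100),'pics/g7.png')"
```

```text
19.76 [ 0.6546 -0.1375  0.1512] [-0.2708  0.1135 -0.0165] 0.0006
False
21.19 [ 0.6619 -0.0798  0.0815] [-0.3383 -0.1908 -0.0427] 0.0005
target [ 0.6617 -0.0794  0.0812]
```

View pics/g7.png

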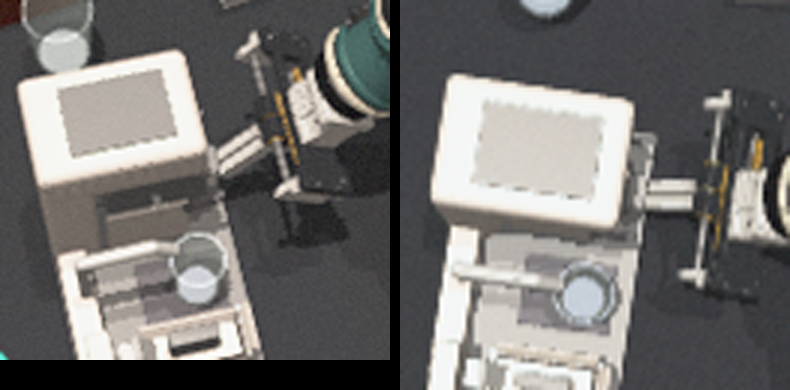

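```bash
cat > s8.py <<'E'
from whl import *
import sys
def stroke(e0,e1,step,vel,th):
    for e in np.arange(e0,e1+.01,step):
        h=robot.move_linear(tcp(e),velocity=vel,threshold=th);s=robot.get_state()
        f=s['force'];print(e,round(s['time'],2),h,'fx %.1f fy %.1f fz %.1f err %.1fmm'%(f@XD,f@YD,f[2],1e3*np.linalg.norm(s['ee_pos']-tcp(e))))
        if h: return True
    return False
if __name__=='__main__':
    stroke(7,56,7,.07,15); snap(8)
E
python3 s8.py;python3 -c "
from s1h import *
duo(8,(210,130,90,80),(235,120,70,70),'pics/g8.png')"
```

```text
7.0 21.57 False fx -0.3 fy -0.8 fz -0.7 err 0.8mm
14.0 21.84 False fx 0.3 fy 0.1 fz 0.9 err 0.6mm
21.0 22.12 False fx 0.7 fy 0.1 fz -0.0 err 0.7mm
28.0 22.39 False fx -0.4 fy -0.1 fz -0.9 err 0.7mm
35.0 22.67 False fx -0.5 fy 0.2 fz -0.3 err 0.7mm
42.0 22.94 False fx 0.4 fy 0.2 fz 0.7 err 0.8mm
49.0 23.22 False fx -0.3 fy 0.1 fz -0.2 err 0.8mm
56.0 23.49 False fx 0.5 fy 0.5 fz 0.4 err 0.8mm
```

View pics/g8.png

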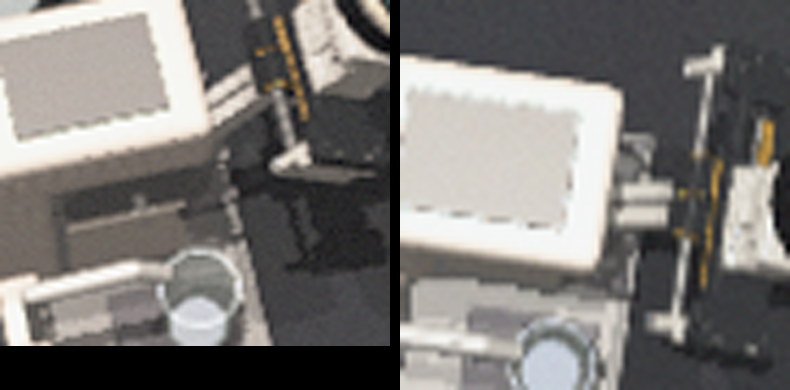

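```bash
cat > fz.py <<'E'
from ov import *
from whl import *
import sys
def finger(c):  # c=console (x,z) TCP rel axle ; draws closed finger box
    q=[]
    for y in(-.0125,.0125):
        q.append([(*(np.array(c)+a*N+b*ZT),y-.09) for a,b in((-.008,.019),(.008,.019),(.008,-.06),(-.008,-.06))])
    q=[[np.array([v[0],v[2],v[1]+.085]) for v in k] for k in q]
    return [(q[k][i],q[k][(i+1)%4]) for k in(0,1) for i in range(4)]+[(q[0][i],q[1][i]) for i in range(4)]
con=np.array([*ORG[:2],YAW])
def pic(k,it,out,ca=(235,140,50,50),cb=(255,130,35,42)):
    r=[]
    for items in([],it):
        a=overlay('scene',f'pics/scene{k}.png',ca,8,items,'pics/tmp.png');b=overlay('top',f'pics/top{k}.png',cb,9.5,items,'pics/tmp.png')
        h=400;im=np.zeros((h,740,3),np.uint8);im[:a.shape[0],:400]=a;im[:min(h,b.shape[0]),405:405+b.shape[1]]=b[:h];r.append(im)
    im=np.vstack(r);im=np.clip(im*1.25,0,255).astype(np.uint8);cv2.imwrite(out,cv2.resize(im,(555,600),interpolation=cv2.INTER_AREA))
E
python3 -c "
from fz import *
pic(8,[(con,finger(tcp2(56)),(0,255,255))],'pics/f8.png')
pic(7,[(con,finger(tcp2(0)),(0,255,255))],'pics/f7.png')
pic(6,[],'pics/f6.png')"
```

```text
(no output)
```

View pics/f7.png

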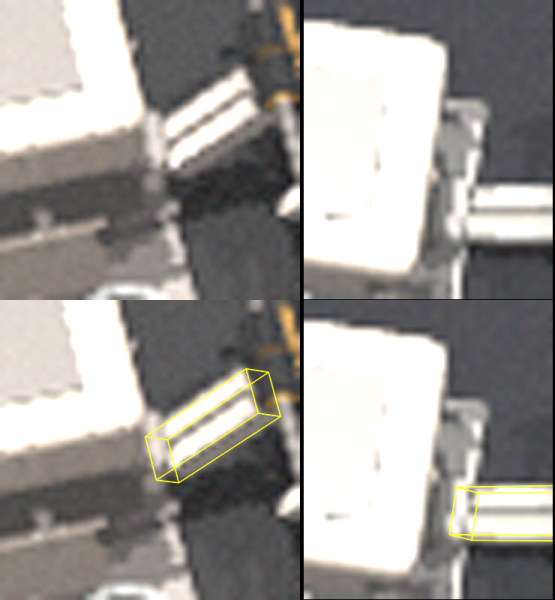

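View pics/f8.png

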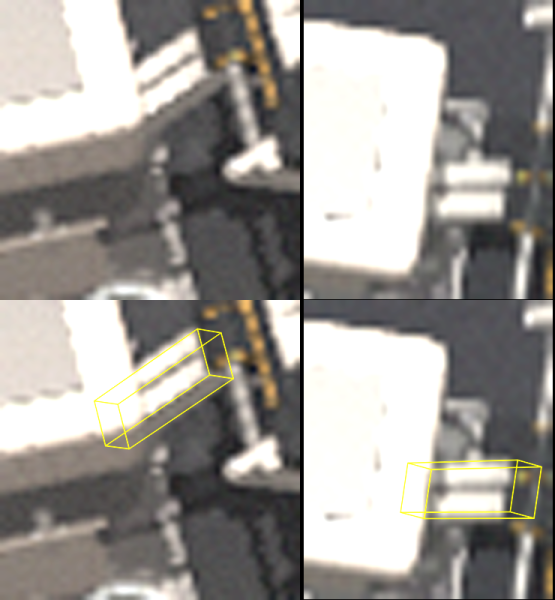

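View pics/f6.png

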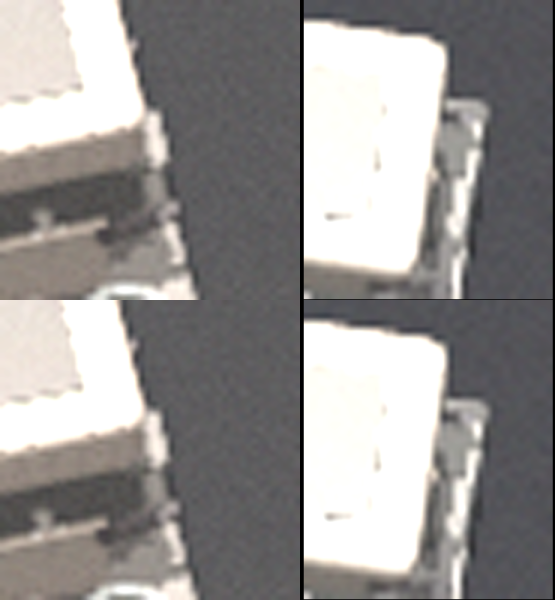

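```bash
cat > s9.py <<'E'
from whl import *
robot.move_linear(tcp(53,off=.004,back=.01),velocity=.1)
robot.move_linear(tcp(40,back=.22),velocity=.3);st()
snap(9)
E
python3 s9.py; python3 - <<'E'
from fz import *
pic(9,[(con,box(-.0755,-.0755,-.1625,.1325,0,.012),(0,0,255)),(con,box(-.03,.055,-.05,-.044,.012,.1),(0,255,0)),(con,box(-.03,.055,-.136,-.13,.012,.1),(0,255,0)),
 (con,box(-.0655,-.03,-.049,-.041,.11,.114),(255,0,255)),(con,box(-.0655,-.03,-.139,-.131,.11,.114),(255,0,255))],'pics/f9.png')
E
```

```text
24.71 [ 0.645  -0.2045  0.2945] [ 0.9126  0.0386 -0.1445] 0.0004
```

View pics/f9.png

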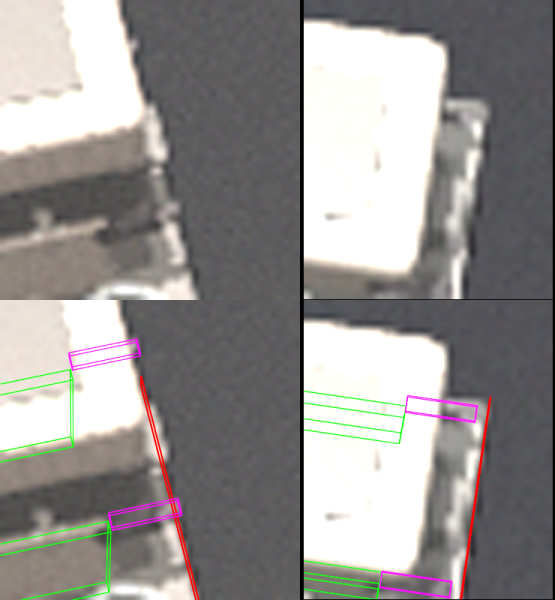

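```bash
python3 - <<'E'
from whl import *
def big(src,x0,y0,w,h,k):
    return cv2.resize(np.clip(cv2.imread(src)[y0:y0+h,x0:x0+w]*1.5,0,255).astype(np.uint8),None,fx=k,fy=k,interpolation=cv2.INTER_NEAREST)
r=[]
for k in(0,6,9):
    a=big(f'pics/scene{k}.png',248,150,22,38,9);b=big(f'pics/top{k}.png',266,138,18,38,9);r.append(np.vstack([a,cv2.copyMakeBorder(b,0,0,0,a.shape[1]-b.shape[1],cv2.BORDER_CONSTANT)])[:,:])
im=np.hstack([cv2.copyMakeBorder(x,0,0,0,10,cv2.BORDER_CONSTANT) for x in r]);print(im.shape)
cv2.imwrite('pics/d1.png',cv2.resize(im,None,fx=.87,fy=.87,interpolation=cv2.INTER_AREA))
E
```

```text
(684, 624, 3)
```

View pics/d1.png

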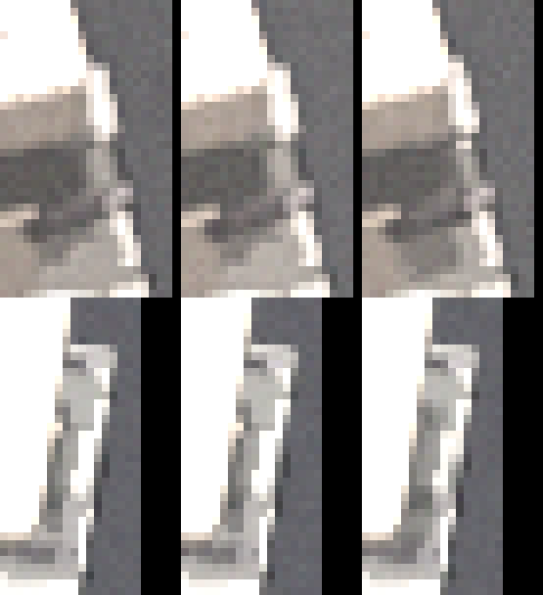

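```bash
cat > s10.py <<'E'
from whl import *
robot.move_linear(tcp(0,back=.05),velocity=.3)
print(robot.move_linear(tcp(0,d=.013),velocity=.08,threshold=8));robot.pause(.1);st()
f0=robot.get_state()['force']
for e in np.arange(5,41,5):
    h=robot.move_linear(tcp(e,d=.013),velocity=.05,threshold=15);robot.pause(.06);s=robot.get_state()
    f=s['force']-f0;q=s['ee_pos'];print(e,round(s['time'],2),h,'fx %.1f fy %.1f fz %.1f err'%(f@XD,f@YD,f[2]),1e3*(q-tcp(e,d=.013)))
    if h:break
snap(10)
E
python3 s10.py;python3 -c "
from fz import *
pic(10,[(con,finger(tcp2(40,d=.013)),(0,255,255))],'pics/f10.png')"
```

```text
False
26.51 [ 0.6621 -0.0793  0.0808] [-0.2145 -0.5012  0.8884] 0.0005
5 26.84 False fx 0.1 fy -0.5 fz -0.7 err [ 0.0981 -0.1781  0.262 ]
10 27.18 False fx 0.5 fy -0.0 fz -1.2 err [ 0.0234 -0.0001  0.096 ]
15 27.51 False fx 0.2 fy -0.1 fz -0.8 err [0.0892 0.0297 0.1677]
20 27.84 False fx 1.1 fy 0.1 fz -1.1 err [0.1498 0.1325 0.2596]
25 28.18 False fx 1.1 fy -0.3 fz -1.1 err [0.1274 0.1895 0.2986]
30 28.51 False fx 1.3 fy 0.3 fz -1.0 err [0.1607 0.163  0.2697]
35 28.84 False fx 0.5 fy -0.7 fz -0.5 err [0.1492 0.1823 0.2762]
40 29.18 False fx 1.4 fy 0.4 fz -1.3 err [0.1237 0.1766 0.2521]
```

View pics/f10.png

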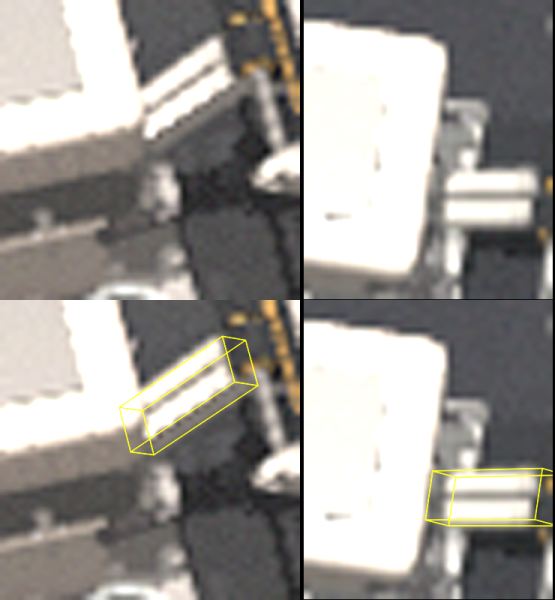

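```bash
python3 - <<'E'
from fz import *
from wh import ridge
con=np.array([*ORG[:2],YAW])
cols=[(0,255,255),(0,255,0),(255,0,255),(255,128,0)]
it=[(con,ridge(e,.03),c) for e,c in zip((-45,-30,-15,0),cols)]
pic(10,it,'pics/f11.png',ca=(245,150,30,30),cb=(263,142,25,30))
E
python3 - <<'E'
import sys
sys.path.insert(0,'.')
import os;os.chdir('.')
from ov import *
from wh import ridge
con=np.array([*ORG[:2],YAW])
cols=[(0,255,255),(0,255,0),(255,0,255),(255,128,0)]
it=[(con,ridge(e,.03),c) for e,c in zip((-45,-30,-15,0),cols)]
r=[]
for k in(10,9,6):
    a=overlay('scene',f'pics/scene{k}.png',(246,150,26,38),10,[],'pics/t.png');b=overlay('scene',f'pics/scene{k}.png',(246,150,26,38),10,it,'pics/t.png');r.append(np.vstack([a,b]))
im=np.clip(np.hstack(r)*1.3,0,255).astype(np.uint8);cv2.imwrite('pics/f11.png',cv2.resize(im,(616,600),interpolation=cv2.INTER_AREA))
E
```

```text
Traceback (most recent call last):
  File "fz.py", line 15, in pic
    h=400;im=np.zeros((h,740,3),np.uint8);im[:a.shape[0],:400]=a;im[:min(h,b.shape[0]),405:405+b.shape[1]]=b[:h];r.append(im)
                                          ~~^^^^^^^^^^^^^^^^^^
ValueError: could not broadcast input array from shape (240,240,3) into shape (240,400,3)
```

View pics/f11.png

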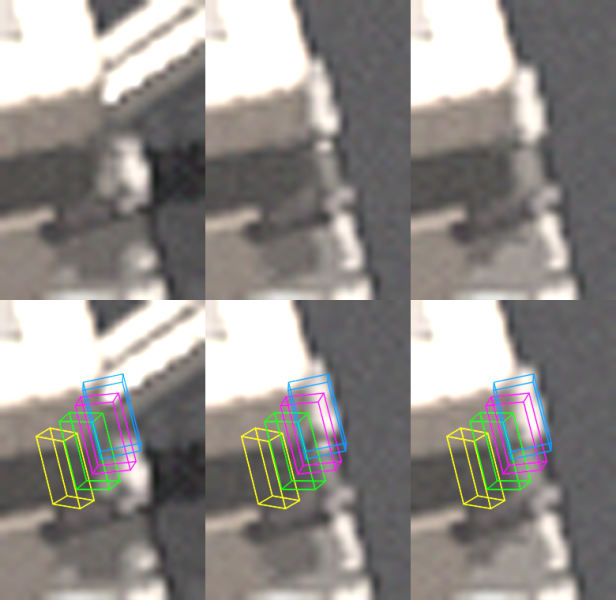

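```bash
cat > s11.py <<'E'
from whl import *
robot.move_linear(tcp(38,d=.013,off=.004,back=.01),velocity=.1)
robot.move_linear(tcp(40,back=.22),velocity=.3);st()
snap(11)
E
python3 s11.py; python3 - <<'E'
import cv2,numpy as np
r=[]
for n,(x,y,w,h) in(('scene',(244,150,26,42)),('top',(262,136,24,42))):
    q=[cv2.resize(np.clip(cv2.imread(f'pics/{n}{k}.png')[y:y+h,x:x+w]*1.4,0,255).astype(np.uint8),None,fx=7,fy=7,interpolation=cv2.INTER_CUBIC) for k in(6,9,11)]
    r.append(np.hstack([cv2.copyMakeBorder(v,0,0,0,190-v.shape[1],cv2.BORDER_CONSTANT) for v in q]))
cv2.imwrite('pics/d2.png',np.vstack(r));
for n in('scene','top'):
    a,b,c=[cv2.imread(f'pics/{n}{k}.png').astype(int).mean(2) for k in(6,9,11)]
    x,y,w,h=(240,155,26,35) if n=='scene' else (262,136,24,42)
    s=np.s_[y:y+h,x:x+w]
    print(n,abs(a-b)[s].mean(),abs(c-b)[s].mean(),'noise',abs(c-b)[200:230,20:60].mean())
E
```

```text
30.4 [ 0.645  -0.2047  0.2945] [-0.6075  1.3776 -0.0877] 0.0002
scene 4.186080586080585 6.736263736263736 noise 3.256944444444444
top 2.919973544973546 4.8882275132275135 noise 1.9419444444444443
```

View pics/d2.png

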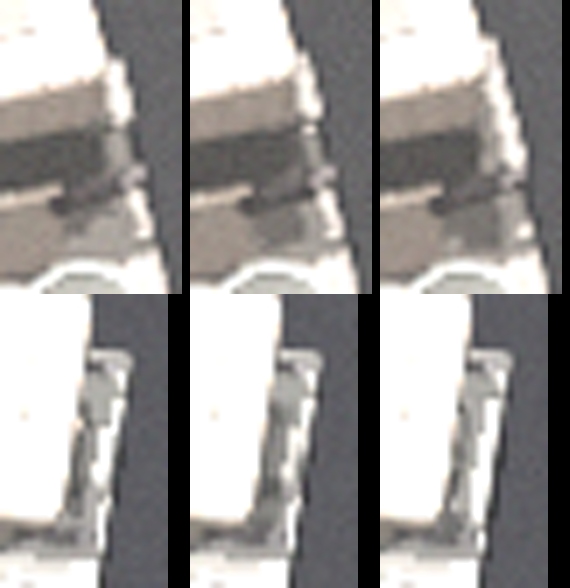

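```bash
python3 - <<'E'
from ov import *
from wh import ridge
con=np.array([*ORG[:2],YAW])
r=[]
for es in((),(-10,),(0,),(10,)):
    it=[(con,ridge(e,.064,.01),(0,0,255)) for e in es]
    a=overlay('scene','pics/scene11.png',(244,145,26,38),7.5,it,'pics/t.png');b=overlay('top','pics/top11.png',(262,136,24,42),7.5,it,'pics/t.png')
    b=cv2.copyMakeBorder(b,0,0,0,a.shape[1]-b.shape[1],cv2.BORDER_CONSTANT);r.append(np.vstack([a,b]))
cv2.imwrite('pics/d3.png',np.clip(np.hstack(r)*1.2,0,255).astype(np.uint8))
E
```

```text
(no output)
```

View pics/d3.png

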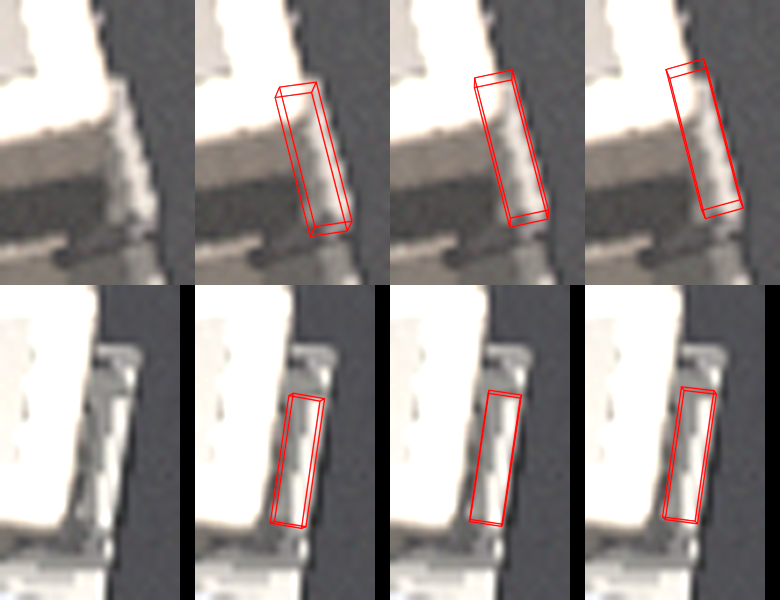

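The white strip in both views is the long ridge. It is about 64 mm long and sits at about 0 to -5° elevation, so the strokes do turn the wheel. One more gentle stroke should bring it to the stop.

```bash
cat > s12.py <<'E'
from whl import *
D=.014
robot.move_linear(tcp(-18,d=D,back=.06),velocity=.3);st()
print(robot.move_linear(tcp(-18,d=D),velocity=.08,threshold=8));robot.pause(.1);st()
f0=robot.get_state()['force']
h=False
def rep(e):
    s=robot.get_state();f=s['force']-f0;print(e,round(s['time'],2),h,'fx %.1f fy %.1f fz %.1f err'%(f@XD,f@YD,f[2]),1e3*(s['ee_pos']-tcp(e,d=D)))
for e in (-12,-6,0,6,12,16):
    h=robot.move_linear(tcp(e,d=D),velocity=.05,threshold=12);robot.pause(.04);rep(e)
    if h:break
snap(12)
E
python3 s12.py;python3 -c "
from fz import *
from wh import ridge
pic(12,[(con,finger(tcp2(16,d=.014)),(0,255,255)),(con,ridge(16,.064,.01),(0,0,255))],'pics/f12.png')"
```

```text
31.36 [ 0.6581 -0.1124  0.1054] [ 0.4676 -0.8129  1.6487] 0.0004
False
32.36 [ 0.6627 -0.074   0.0586] [0.4463 0.0192 0.8233] 0.0004
-12 32.7 False fx 0.1 fy -0.1 fz -1.5 err [ 0.1117 -0.2534  0.2999]
-6 33.04 False fx 0.5 fy -0.1 fz -1.1 err [ 0.1033 -0.0669  0.1738]
0 33.38 False fx 0.8 fy 0.4 fz -1.8 err [ 0.1735 -0.0961  0.2755]
6 33.73 False fx 1.2 fy 0.3 fz -1.1 err [0.1962 0.1128 0.3808]
12 34.07 False fx 0.7 fy 0.1 fz -1.5 err [0.1415 0.1745 0.3395]
16 34.36 False fx 0.3 fy 1.1 fz -1.3 err [0.1453 0.146  0.284 ]
```

View pics/f12.png

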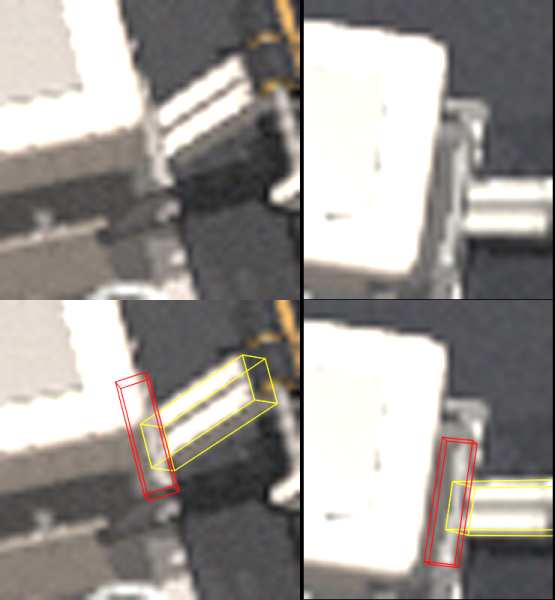

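```bash
cat > s13.py <<'E'
from whl import *
D=.014
f0=robot.get_state()['force']
for e in (21,25,29,33):
    h=robot.move_linear(tcp(e,d=D),velocity=.02,threshold=6);robot.pause(.05)
    s=robot.get_state();f=s['force']-f0;print(e,round(s['time'],2),h,'fx %.1f fy %.1f fz %.1f err'%(f@XD,f@YD,f[2]),1e3*(s['ee_pos']-tcp(e,d=D)))
    if h:break
q=s['ee_pos']-ORG;print('console rel axle',q@XD,q[2]-.085)
print([ (e,tcp2(e,d=D)) for e in(20,22,24,26,28,30)])
snap(13)
E
python3 s13.py;python3 -c "
from fz import *
from wh import ridge
pic(13,[(con,finger(tcp2(24,d=.014)),(0,255,255)),(con,ridge(24,.064,.01),(0,0,255))],'pics/f13.png')"
```

```text
21 34.97 False fx 0.5 fy 0.5 fz -0.1 err [0.0959 0.1046 0.1916]
25 35.23 True fx -0.7 fy -0.2 fz -0.0 err [-0.6116 -1.456  -4.0325]
console rel axle -0.07599695229159018 0.0206134419707866
[(20, array([-0.0765,  0.0189])), (22, array([-0.0757,  0.0212])), (24, array([-0.0749,  0.0235])), (26, array([-0.074 ,  0.0258])), (28, array([-0.073,  0.028])), (30, array([-0.072 ,  0.0302]))]
```

View pics/f13.png

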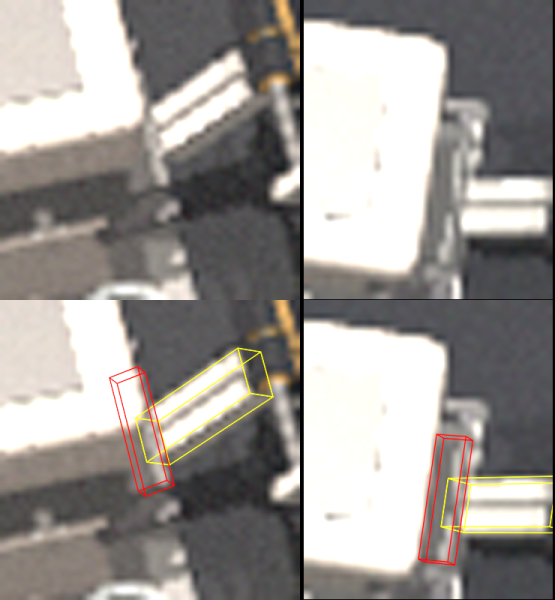

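```bash
cat > s14.py <<'E'
from whl import *
D=.014
f0=robot.get_state()['force']
for e in (23,25,27,29,31):
    h=robot.move_linear(tcp(e,d=D),velocity=.015,threshold=10);s=robot.get_state();f=s['force']-f0
    print(e,round(s['time'],2),h,'fx %.1f fy %.1f fz %.1f err'%(f@XD,f@YD,f[2]),1e3*(s['ee_pos']-tcp(e,d=D)))
    if h:break
q=s['ee_pos']-ORG;print('console rel axle',q@XD,q[2]-.085)
snap(14)
E
python3 s14.py
```

```text
23 35.53 True fx -0.3 fy -0.6 fz 0.1 err [-0.7623 -0.6467 -1.526 ]
console rel axle -0.07608009323599343 0.020831070059664447
```

```bash
cat > s15.py <<'E'
from whl import *
D=.014
s=robot.get_state();q0=s['ee_pos'];f0=s['force']
h=robot.move_linear(tcp(28,d=D),velocity=.015,threshold=14);s=robot.get_state();f=s['force']-f0
print(round(s['time'],2),h,'fx %.1f fy %.1f fz %.1f moved'%(f@XD,f@YD,f[2]),1e3*(s['ee_pos']-q0))
q=s['ee_pos']-ORG;print('console rel axle',q@XD,q[2]-.085)
# back out: down along -n a little, then out along the tool
e=s['ee_pos'];n3=N[0]*XD+np.array([0,0,N[1]]);z3=ZT[0]*XD+np.array([0,0,ZT[1]])
robot.move_linear(e-.005*n3,velocity=.05)
robot.move_linear(e-.006*n3-.05*z3,velocity=.15)
robot.move_linear(tcp(40,back=.22),velocity=.3);st()
snap(15)
E
python3 s15.py; python3 - <<'E'
from ov import *
from wh import ridge
con=np.array([*ORG[:2],YAW])
r=[]
for es in((),(14,),(24,),(32,)):
    it=[(con,ridge(e,.064,.01),(0,0,255)) for e in es]
    a=overlay('scene','pics/scene15.png',(244,145,26,38),7.5,it,'pics/t.png');b=overlay('top','pics/top15.png',(262,136,24,42),7.5,it,'pics/t.png')
    b=cv2.copyMakeBorder(b,0,0,0,a.shape[1]-b.shape[1],cv2.BORDER_CONSTANT);r.append(np.vstack([a,b]))
cv2.imwrite('pics/d4.png',np.clip(np.hstack(r)*1.2,0,255).astype(np.uint8))
E
```

```text
35.94 True fx 0.7 fy -0.4 fz 0.2 moved [-0.4179 -0.2866  0.405 ]
console rel axle -0.07626699620321052 0.0210700730316479
37.43 [ 0.645  -0.2048  0.2944] [-0.1918  0.0028 -1.1445] 0.0003
```

View pics/d4.png

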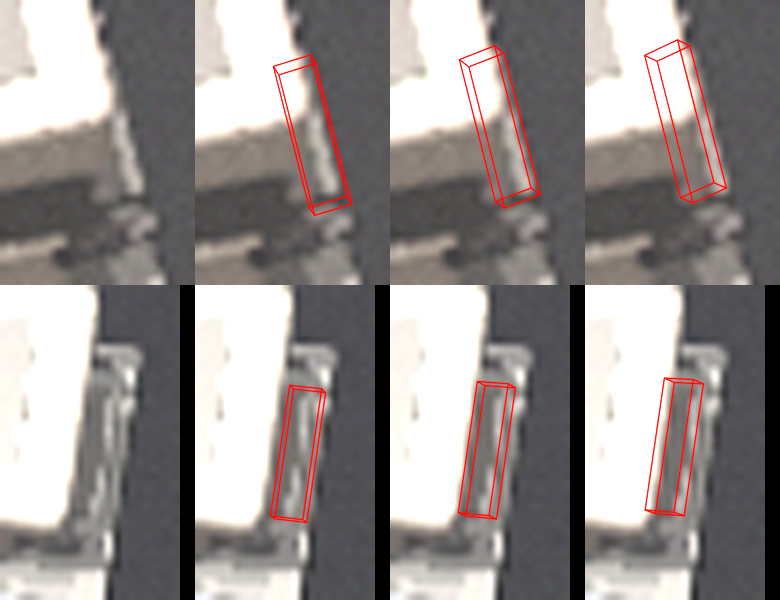

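```bash
python3 - <<'E'
from fz import *
from scipy.optimize import brentq
q=np.array([-.07627,.02107])
for axo in(-.002,0,.002):
    g=lambda e:((q-[axo,0])@N+.008)-(.07*np.array([-np.cos(e),np.sin(e)])-.005*np.array([np.sin(e),np.cos(e)]))@N
    print(axo,np.rad2deg(brentq(g,-.2,1)))
from wh import ridge
r=[]
for k in(15,):
  for es in((),(18,),(24,)):
    it=[(con,ridge(e,.064,.01),(0,0,255)) for e in es]
    r.append(overlay('scene','pics/scene15.png',(246,150,26,34),10,it,'pics/t.png'))
im=np.clip(np.hstack(r)*1.5,0,255).astype(np.uint8);cv2.imwrite('pics/d5.png',im)
cv2.imwrite('pics/d6.png',cv2.resize(cv2.imread('pics/scene15.png'),(768,576)))
E
```

```text
-0.002 23.838865800156203
0 22.379912481922982
0.002 20.897633423317647
```

View pics/d5.png

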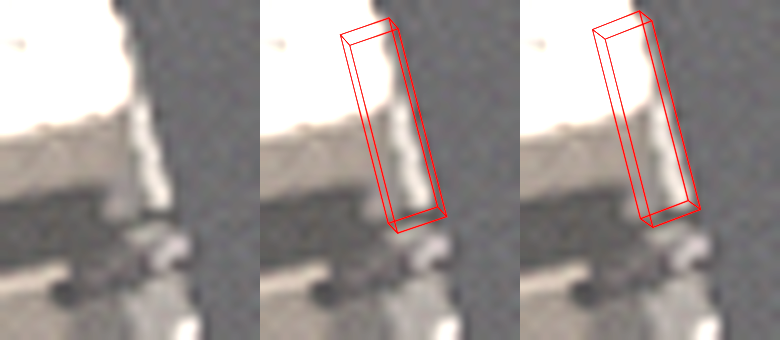

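View pics/d6.png

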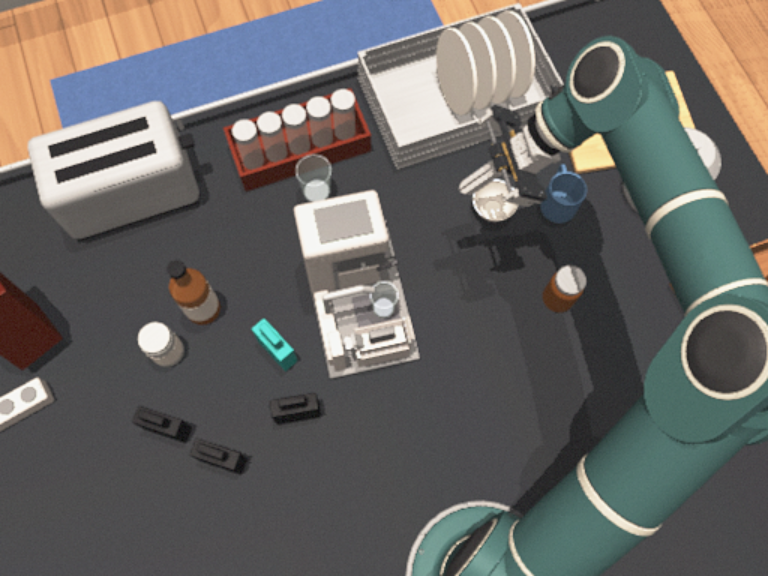

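```bash
python3 - <<'E'
from whl import *
from ov import overlay
overlay('scene','pics/scene15.png',(215,195,70,55),10,[],'pics/l.png')
robot.sign_off();st()
E
```

```text
the job is handed in; nothing more can be done
the job is handed in; nothing more can be done
```

View pics/l.png

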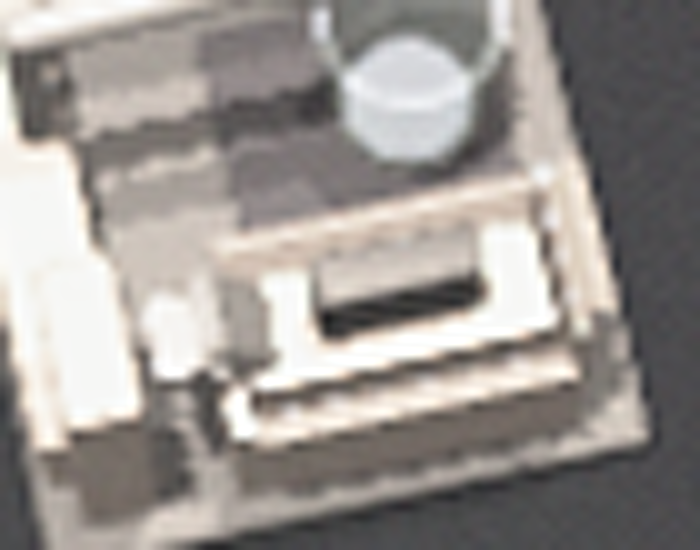

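I fitted the white cassette in the bay, rolled the counter wheel up to its stop, and handed the job in at about 37.5 s of the 72 s allowed.

**Cassette:** I gripped it by the rib and pushed it down until it met the bay floor. The latch's sideways push, about 4.4 N, dropped to nearly nothing at that point. I then let go and backed off. The last picture shows it upright, rib up, with the grey latch over its back shoulder.

**Wheel:** With the tool leaning 40° I made three strokes from below. On the last one the force stop tripped three times, at 6, 10 and 14 N, each within about 0.5 mm of the same place. That puts the long ridge at about 22.4° ± 1.5° by contact geometry. The pointers are at 22.5° and the stop at about 24.2°. The picture agrees, at about 18–24°.

**Checks that disagreed:**
- The roughly 3 N drag of the wheel never showed clearly in the force readings, and the readings fell back to about 0 after each stop. I judged the turning from the pictures instead, where the long ridge came into view and rose.
- Half of the wheel is hidden by the hood, so the final angle rests mainly on where the stop was felt.

In the last full picture the glass, jar, bowl, mug and bottle stand where they were, and the arm is clear of everything. I did not pick out the can separately.

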